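# Set a bench fixture's depth stop and lock it

### The arm

A 6-joint arm with a two-finger parallel gripper is mounted at the origin on the work surface. World frame = base frame: x ahead of the robot, y to its left, z up, the work surface at z = 0. Lengths are in mm, angles in rad, forces in N, time in s.
With the tool pointing down it reaches from about 275 to 750 mm from the base axis. Payload 10.2 kg.
Tool frame: the origin (TCP) lies between the finger pads; the fingertips stand 17 mm ahead of it and the grasp point (between the pads) lies 2 mm behind it; y points along the fingers, x is the direction in which the jaws open and shut, and the axes are right-handed (so a half turn about y gives the same grasp; the last joint's range is limited). The gripper opens to 85 mm and grips with 20 to 120 N. Pads are 22 mm wide; open, the fingers measure 114 mm over their backs; the gripper's body (76 mm by 85 mm) begins 54 mm behind the grasp point. The pads swing forward as they close: fully open they stand 13 mm farther back than shut.
Start: joints at [1.123, 0.313, 1.498, -0, 1.331, -0.223], TCP at [117.041, 511.793, 218.694] pointing down, gripper open.
Joint ranges: [-2.94, 2.94], [-0.97, 2.17], [0.19, 2.56], [-1.23, 4.37], [0.02, 3.11], [-2.88, 2.88]. Speed limits (rad/s): [2.39, 2.39, 3.01, 3.14, 3.14, 3.14].

### API

Orientations are given as a unit quaternion [w, x, y, z].
In Python, from rig import ctrl gives the robot as it stands.
- The arm moves only by the tool jog_arm, never from a script. Its argument "targets" is a list of rows, each an object with "offset": the shift along the tool's x, y, z in m, a list of three; "yaw": the turn about the tool's y in rad. In form: [{"offset": [dx, dy, dz], "yaw": yaw}, ...]. A call has 1 to 12 rows; each row is the pose to reach, as a shift and turn from the pose measured when the call began, along the tool's axes at that moment; what a row does not reach only later rows make up. A row lasts 1/12 s, in which the tool goes at most 41.7 mm and 7.16 degrees, less where a joint would pass 70% of its speed; a pose out of reach is approached as far as the arm can. A call with a gripper value outside its range is refused whole. "fingers" is the finger opening in m, from 0 to 0.0854, set as the call begins (left out, the last holds). The fingers move at their own pace and stop on an object; "grip_force" is the grip in N (left out, the last holds). Time passes only in rows, so rows that repeat a pose let the fingers close. It gives the time, the measured TCP pose, the force and the opening at its end, in the units of the state.
- ctrl.sense(): the state, without advancing time (a new reading comes with each control period).
- ctrl.capture(name): name is "scene" or "top" or "wrist"; returns a dict with "img" (384x512x3 uint8, red, green, blue), "intrinsics" (3x3 intrinsics, pixels), "k1" (the pictures are not rectified: a ray, as slopes to the right and down, at radius r is drawn at 1 + k1 r^2 times it, then the intrinsics apply), "T" (4x4, takes a point from camera to world coordinates); the wrist camera has in their place "mount" (4x4, takes a point from camera to tool coordinates, whose origin is the TCP and whose axes are the tool frame's). Camera axes: x right, y up, looking along -z (the intrinsics and any distortion apply to the point x, -y, -z); pixel columns grow to the right and rows downward; lengths in mm; the calibration is good to about 2 mm. A picture is of the moment at which its call begins: read the wrist's pose just before it. There is no depth.
- ctrl.finish_job(): hands the job in, once; it reports no verdict.
Trained networks look in the newest picture that a camera, given by its name, has taken for a name from the list of things; names that differ only in an ending like _2 or _b are one class to them, and where a whole thing is asked for, a point or a joint stands for the part that bears it (a point fixed in the world has none). Each returns a list of dicts, best first, with "score" (0 to 1); they miss things now and then, are a little off and sometimes report something else, mostly with a low value. They report only what shows in the picture. A call takes as long as a camera call. They do not tell look-alikes from the thing itself.
- ctrl.boxes_of(camera, target): "box" ([left, top, right, bottom] in pixels, round what is visible of it).
- ctrl.regions_of(camera, target): "region" (384x512 bool, what is visible of it) and "box" ([left, top, right, bottom] in pixels, round what is visible of it).
The state is a dict: "time_s": time; "joints": joint angles; "dq": joint speeds; "tau": joint torques, N m; "eef_pos": TCP position; "ee_rot": TCP orientation; "force": force on the tool from outside, world axes, zero at the start; "wrist_torque": the same for the moment, N m; "grip_width": opening from 0.0 (shut) to 1.0 (fully open).
Only numpy, scipy, OpenCV 4.12 (cv2) and the standard library are available. Lean on these libraries where they do the work, as an engineer would, in place of code of your own. Each camera call takes 0.05 s, during which the arm holds its last target.

### The job

Reset the depth stop on the grey fixture: loosen the jam nut by its red-gripped lever, turn the black adjuster knob clockwise until the stop pin bears with moderate pressure on the brass gauge block (about 25 N), then swing the lever back clockwise until the nut is firmly tight again, without forcing either (tightening takes about 12 N at the lever's grip). Leave everything released and the other things on the bench where they are.

Things in the scene. Friction and masses are not known exactly. Their poses are not given: they have to be found in the camera images.
- knob_grip (a point): Centre of the upright black bar (40 x 14 mm across, 38 mm tall) on the adjuster knob, on the vertical axis shared with the jam nut; 134 mm above the table. Its x axis runs along the bar's length and turns with the knob; grip across the 14 mm from above. The bar stands on a 40 mm disc 22 mm below this point; its top is 19 mm above.
- adjuster (a joint): Knob angle, rad: 0 at the start, grows clockwise from above; lowers the pin 3.5 mm per rad. Locked while the nut is tight; else turns at 0.2 N m and stays put. The pin touches after 0.15 to 1.0 rad (unknown), then its force grows about 170 N per rad, the torque 0.035 N m per 10 N. Aim: 25 N, 0.15 rad past touch, torque up 0.09 N m (10 to 50 N passes). Locking then adds some 30 N by itself.
- lever_grip (a point): Point on the red upright round post (14 mm across, 45 mm tall) at the end of the nut's flat steel lever; 122 mm above the table, 80 mm from the nut's axis. The lever's top is 94 mm and the post's top 138 mm above the table. The post is fixed to the lever: grip it from above and carry it in a level arc about the nut's axis, or push it sideways.
- nut_centre (a point): The jam nut's axis at its underside, 84 mm above the table, straight below knob_grip. The nut is a steel hexagon, 32 mm, lying on the fixture's head. The lever points along this point's -y axis and turns with it.
- lock_nut (a joint): Nut angle, rad: 0 at the start (tight), grows counter-clockwise from above (loosening). Gives way at about 6 N at the grip; free from 0.46 on: turn it to 0.6. Free, it takes 0.2 N m (2.5 N). As the screw moves down, clockwise it bites anew at an unknown angle from +0.15 to -0.7; the torque then climbs 1.6 N m per rad. Tight: 12 N at the grip, clamp force about 90 N (50 to 200 passes). Stays put.
- nut_face: The pressing face under the jam nut, hidden in the fixture's head; moves up and down 3.5 mm per rad of the nut. Origin on the nut's axis, 76 mm above the table at the start.
- clamp_ring: The ring that the nut presses to lock the screw, hidden in the fixture's head below the nut. Origin on the nut's axis, 72 mm above the table at the start.
- stop_pin: The round steel stop pin, 12 mm across, that sticks out below the fixture's head on the same axis; origin at its flat lower tip, 32.5 mm above the table at the start.
- gauge_block: The gauge block under the pin: a dark steel pocket 46 x 46 x 9 mm, fixed on the fixture's base, that carries a brass insert 34 x 34 mm whose top is 29 to 32 mm above the table (not exactly known). Origin at the centre of the pocket's underside, 14 mm above the table.
- stand: The grey fixture, fixed on the bench: base plate 160 x 130 x 14 mm with a column at its +y side and a head 50 x 90 mm whose top is 82 mm above the table. Origin under the adjuster's axis, at table height; x and y along the base plate.
- wrench: Loose steel wrench lying beside the fixture on the column's side.
- spare_nut: Loose spare nut, 26 mm across, 9 mm high.
- screwdriver: Loose screwdriver lying on the bench to the right.
- oil_bottle: Blue oil bottle, 52 mm across, 130 mm tall, beyond the fixture.
- screw_jar: Glass screw jar with yellow cap, 68 mm across, 85 mm tall, beyond the fixture.
- tape_roll: Orange roll of tape, 96 mm across, 25 mm high.
- mug: Blue mug, 80 mm across, 90 mm tall.
Not all that is in view belongs to the job. What is shaped like the stand but green or purple is not meant.

How it is judged:
By the outcome, as a careful person would: the job done as asked, in the order asked, and still so for the second after the job is handed in, with the robot touching nothing.
It also fails if it takes over 72 s, if anything falls off the work surface, if the arm or the gripper's body presses on something with over 40 N, if the wrist force passes 120 N, or if a joint passes its speed limit or range.

## Working session

There is one attempt and no reset: what is moved stays moved. The work goes in short steps, Python scripts to look and compute and a tool call to move; the robot and the scene stay as the last step left them, time stands still between calls to the robot, and variables do not carry over. Pictures are saved under pics/ and viewed, and the job is handed in when it is done.

Besides the shell and the picture viewer there is one more tool, called after "Emit:" as name(argument=value, ...), one argument or row to a line, values as JSON. jog_arm: Moves the arm, as the interface text tells. Its arguments: {"type":"object","properties":{"targets":{"type":"array"},"fingers":{"type":"number"},"grip_force":{"type":"number"}},"required":["targets"]}

```bash
ls; mkdir -p pics; python3 - <<'E'
from rig import ctrl
import cv2,numpy as np
print(ctrl.sense())
for n in ["scene","top","wrist"]:
    c=ctrl.capture(n); cv2.imwrite(f"pics/{n}0.png",c["img"][:,:,::-1])
    print(n,c["intrinsics"],c["k1"],c.get("T",c.get("mount")))
    for t in ["stand","knob_grip","lever_grip","gauge_block","stop_pin"]:
        print(t,[(round(d["score"],2),np.round(d["box"])) for d in ctrl.boxes_of(n,t)])
E
```

```text
pics
{'time_s': 0.0, 'joints': array([ 1.12262293e+00,  3.13456596e-01,  1.49842200e+00,  2.53690580e-05,
        1.33100551e+00, -2.23399777e-01]), 'dq': array([ 0.00080496,  0.00129956,  0.00040223, -0.00030079, -0.00221857,
        0.00112576]), 'tau': array([ 4.01034722e-04, -4.12276375e+01, -2.59736878e+01, -2.37507993e-04,
        4.29557695e-03,  3.76646631e-05]), 'eef_pos': array([116.90154726, 511.54560545, 218.13739118]), 'ee_rot': array([-0.55273143,  0.55311262,  0.44035367, -0.44118368]), 'force': array([-0.2246616 ,  0.06201591, -0.07423047]), 'wrist_torque': array([ 3.35357979e-02, -1.77245545e-02,  7.26002603e-05]), 'grip_width': 0.9998328940383616}
scene [[368.26976108   0.         257.19509148]
 [  0.         368.26976108 185.00471436]
 [  0.           0.           1.        ]] 0.02516126599576051 [[ 3.22227212e-01 -7.25637546e-01  6.07963630e-01  1.30512277e+03]
 [ 9.46656188e-01  2.44673562e-01 -2.09706724e-01 -2.35995385e+02]
 [ 3.41844632e-03  6.43105745e-01  7.65769753e-01  1.02127649e+03]
 [ 0.00000000e+00  0.00000000e+00  0.00000000e+00  1.00000000e+00]]
stan
[... 1050 characters left out ...]
08., 200.])), (0.64, array([357., 243., 370., 253.])), (0.6, array([203., 206., 216., 224.]))]
lever_grip [(0.6, array([254., 181., 273., 235.])), (0.57, array([310., 186., 332., 193.]))]
gauge_block []
stop_pin []
wrist [[293.46486775   0.         256.26268246]
 [  0.         293.46486775 194.57838839]
 [  0.           0.           1.        ]] -0.07192698826909205 [[ 9.99999528e-01 -2.21015419e-04  9.46257048e-04  1.30520281e-01]
 [ 9.71034501e-04  2.63998681e-01 -9.64522552e-01 -1.55851150e+02]
 [-3.66362571e-05  9.64523016e-01  2.63998771e-01  6.61474541e+01]
 [ 0.00000000e+00  0.00000000e+00  0.00000000e+00  1.00000000e+00]]
stand []
knob_grip []
lever_grip []
gauge_block []
stop_pin []
```

```bash
python3 - <<'E'
import cv2
a=cv2.imread("pics/scene0.png");b=cv2.imread("pics/top0.png")
cv2.imwrite("pics/sc.png",cv2.resize(a[120:270,100:340],None,fx=3.3,fy=3.3,interpolation=2))
cv2.imwrite("pics/tc.png",cv2.resize(b[130:310,170:410],None,fx=3.3,fy=3.3,interpolation=2))
E
```

```text
(no output)
```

View pics/scene0.png

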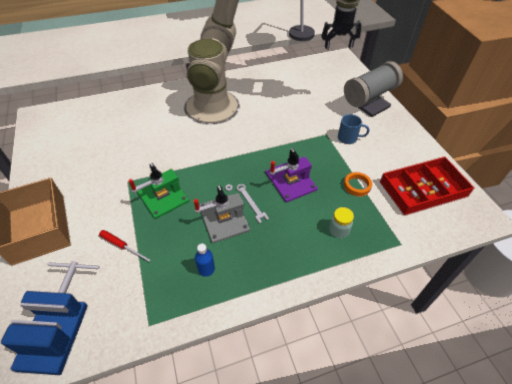

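View pics/sc.png

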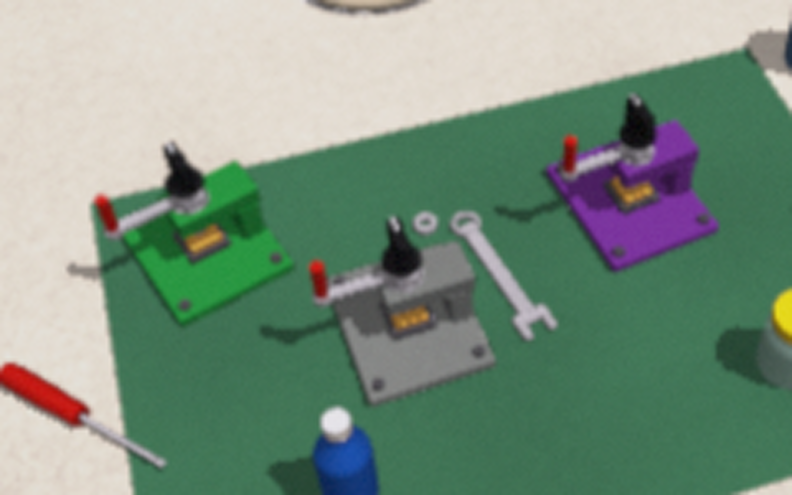

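View pics/tc.png

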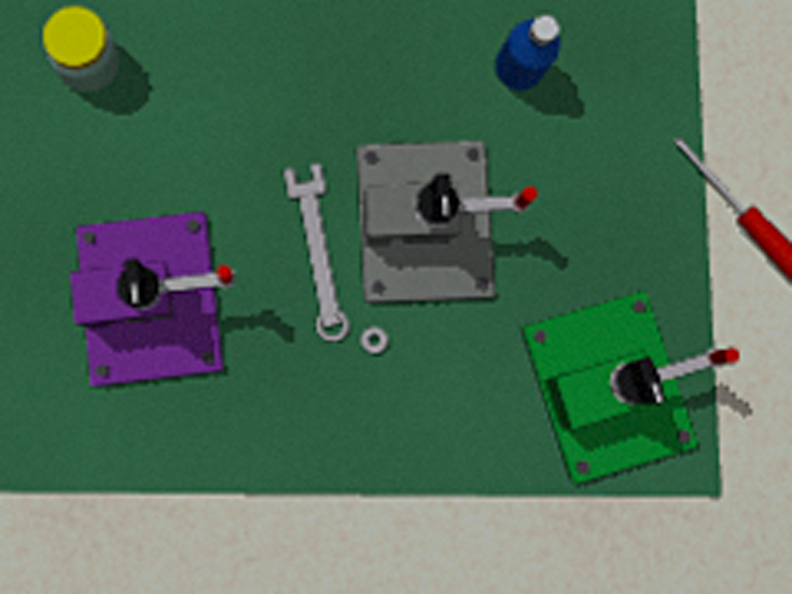

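View pics/wrist0.png

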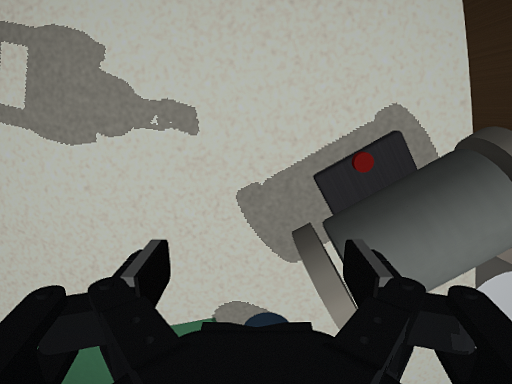

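```bash
cat > h.py <<'E'
import numpy as np,cv2,json
def ray(K,k1,T,u,v):
    d=cv2.undistortPoints(np.array([[[u,v]]],float),K,np.array([k1,0,0,0.]))[0,0]
    r=T[:3,:3]@np.array([d[0],-d[1],-1.]); return T[:3,3],r
def at_z(K,k1,T,u,v,z):
    o,r=ray(K,k1,T,u,v); return o+r*(z-o[2])/r[2]
def proj(K,k1,T,p):
    q=np.linalg.inv(T)@np.append(p,1); x=q[0]/-q[2];y=-q[1]/-q[2]
    s=1+k1*(x*x+y*y); return K@np.array([x*s,y*s,1])
E
python3 - <<'E'
from rig import ctrl
from h import *
import pickle
for n,(x0,x1,y0,y1) in {"scene":(185,255,175,245),"top":(272,342,167,227)}.items():
    c=ctrl.capture(n); pickle.dump(c,open(n+".pkl","wb"))
    f=800//(x1-x0) if n=="top" else 8
    cv2.imwrite(f"pics/{n}_z.png",cv2.resize(c["img"][y0:y1,x0:x1,::-1],None,fx=f,fy=f,interpolation=cv2.INTER_CUBIC)); print(n,f)
E
```

```text
scene 8
top 11
```

View pics/scene_z.png

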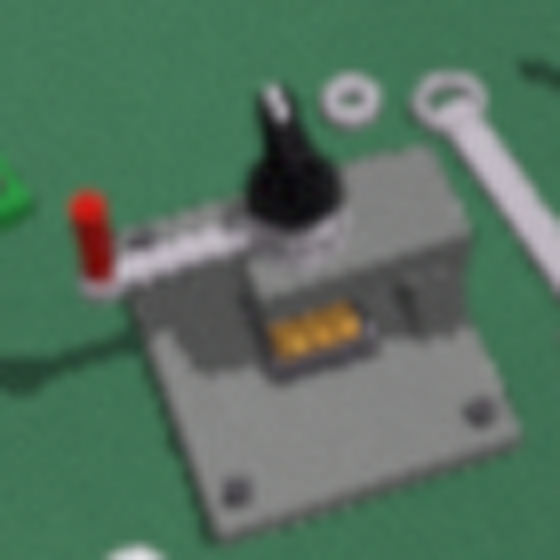

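View pics/top_z.png

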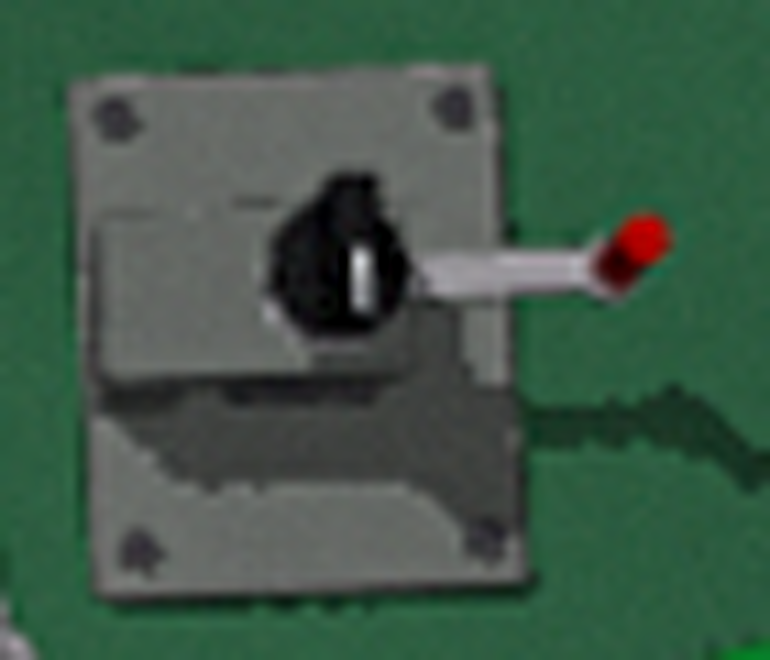

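```bash
python3 - <<'E'
from h import *
import pickle
t=pickle.load(open("top.pkl","rb"));s=pickle.load(open("scene.pkl","rb"))
T=lambda x,y,z:np.round(at_z(t["intrinsics"],t["k1"],t["T"],(x+.5)/11-.5+272,(y+.5)/11-.5+167,z),1)
S=lambda x,y,z:np.round(at_z(s["intrinsics"],s["k1"],s["T"],(x+.5)/8-.5+185,(y+.5)/8-.5+175,z),1)
print("posttop",T(647,236,138),S(88,205,138))
print("postbase",T(612,268,94),S(100,278,94))
print("knobtop",T(352,185,153)," ",T(362,280,153),S(272,90,153),"disc",T(338,275,112),S(294,190,112))
c=[T(72,80,14),T(490,68,14),T(522,582,14),T(100,600,14)];print(c,np.mean(c,0))
h=[T(118,118,14),T(455,107,14),T(486,538,14),T(140,550,14)];print(h,np.mean(h,0))
print("S corners",S(217,533,14),S(520,438,14))
print("S holes",S(236,491,14),S(480,410,14))
E
```

```text
posttop [ 599. -189.  138.] [ 601.1 -190.   138. ]
postbase [ 598.3 -188.1   94. ] [ 602.6 -191.1   94. ]
knobtop [ 609.2 -106.9  153. ]   [ 583.3 -109.2  153. ] [ 580.9 -111.7  153. ] disc [ 592.2 -108.3  112. ] [ 598.8 -110.8  112. ]
[array([669.6, -41.2,  14. ]), array([ 674.8, -168.5,   14. ]), array([ 517.9, -175. ,   14. ]), array([511.4, -49.3,  14. ])] [ 593.425 -108.5     14.   ]
[array([658. , -55.2,  14. ]), array([ 662.5, -157.6,   14. ]), array([ 531. , -164.5,   14. ]), array([526.5, -61.2,  14. ])] [ 594.5   -109.625   14.   ]
S corners [ 679.1 -171.3   14. ] [675.1 -44.1  14. ]
S holes [ 662.6 -159.3   14. ] [657.  -55.3  14. ]
```

```bash
cat >> h.py <<'E'
from scipy.spatial.transform import Rotation as Ro
def R_of(q): return Ro.from_quat([q[1],q[2],q[3],q[0]]).as_matrix()
def st(verbose=True):
    from rig import ctrl
    s=ctrl.sense(); R=R_of(s["ee_rot"])
    if verbose:
        np.set_printoptions(precision=3,suppress=True)
        print("t",round(s["time_s"],2),"pos",s["eef_pos"],"jawang deg",np.round(np.degrees(np.arctan2(R[1,0],R[0,0])),2),"F",s["force"],"M",s["wrist_torque"],"w",round(s["grip_width"]*85.4,1),"q",s["joints"])
    return s,R
def goto(p,jaw_deg=None):
    s,R=st(); d=R.T@(np.array(p,float)-s["eef_pos"])/1000
    print("offset m",d, end=" ")
    if jaw_deg is not None:
        a=np.degrees(np.arctan2(R[1,0],R[0,0])); dy=(jaw_deg-a+180)%360-180
        print("yaw options (neg world turn)",np.radians(-dy), np.radians(-(((dy+180)+180)%360-180)))
    else: print()
E
python3 - <<'E'
from h import *
s,R=st();print(R)
goto((600,-189.5,180),2.6)
E
```

```text
t 1.0 pos [117.048 511.798 218.704] jawang deg 77.12 F [-0.059 -0.629 -0.391] M [ 0.011 -0.018  0.027] w 85.4 q [ 1.123  0.313  1.498 -0.     1.331 -0.223]
[[ 0.223  0.    -0.975]
 [ 0.975  0.     0.223]
 [ 0.    -1.    -0.   ]]
t 1.0 pos [117.048 511.798 218.704] jawang deg 77.12 F [-0.059 -0.629 -0.391] M [ 0.011 -0.018  0.027] w 85.4 q [ 1.123  0.313  1.498 -0.     1.331 -0.223]
offset m [-0.576  0.039 -0.627] yaw options (neg world turn) 1.3006676833914586 -1.840924970198335
```

Emit:
jog_arm(
  targets=[
    {"offset":[-0.024,0,-0.0261],"yaw":0.06},
    {"offset":[-0.048,0,-0.0522],"yaw":0.12},
    {"offset":[-0.072,0,-0.0783],"yaw":0.18},
    {"offset":[-0.096,0,-0.1045],"yaw":0.24},
    {"offset":[-0.12,0,-0.1306],"yaw":0.3},
    {"offset":[-0.144,0,-0.1567],"yaw":0.36},
    {"offset":[-0.168,0,-0.183],"yaw":0.42},
    {"offset":[-0.192,0,-0.209],"yaw":0.48},
    {"offset":[-0.216,0,-0.235],"yaw":0.54},
    {"offset":[-0.24,0,-0.261],"yaw":0.6},
    {"offset":[-0.264,0,-0.287],"yaw":0.65},
    {"offset":[-0.288,0,-0.3135],"yaw":0.65},
  ],
  fingers=0.06,
)

```text
time_s: 2.0
eef_pos: [359.1, 159.5, 219.0]
ee_rot: [-0.665, 0.665, 0.24, -0.24]
force: [1.7, 0.1, 0.2]
grip_width: 0.702
```

```bash
python3 - <<'E'
from h import *
goto((600,-189.5,218),2.6)
E
```

```text
t 2.0 pos [359.095 159.543 218.954] jawang deg 39.72 F [1.694 0.145 0.199] M [ 0.035  0.024 -0.007] w 60.0 q [ 0.118  0.014  1.853  0.     1.274 -0.576]
offset m [-0.038  0.001 -0.422] yaw options (neg world turn) 0.6478978817471694 -2.4936947718426237
```

Emit:
jog_arm(
  targets=[
    {"offset":[-0.003,0,-0.035],"yaw":0.06},
    {"offset":[-0.006,0,-0.07],"yaw":0.12},
    {"offset":[-0.009,0,-0.105],"yaw":0.18},
    {"offset":[-0.013,0,-0.14],"yaw":0.24},
    {"offset":[-0.016,0,-0.175],"yaw":0.3},
    {"offset":[-0.019,0,-0.21],"yaw":0.36},
    {"offset":[-0.022,0,-0.245],"yaw":0.42},
    {"offset":[-0.025,0,-0.28],"yaw":0.48},
    {"offset":[-0.029,0,-0.315],"yaw":0.54},
    {"offset":[-0.032,0,-0.35],"yaw":0.6},
    {"offset":[-0.035,0,-0.385],"yaw":0.648},
    {"offset":[-0.038,0.001,-0.422],"yaw":0.648},
  ],
)

```text
time_s: 3.0
eef_pos: [600.2, -190.8, 218.2]
ee_rot: [0.707, -0.707, -0.015, 0.015]
force: [0.6, 0.2, 0.6]
grip_width: 0.697
```

```bash
python3 - <<'E'
from h import *
import pickle
from rig import ctrl
goto((600,-189.5,218),2.6)
s=ctrl.sense(); c=ctrl.capture("wrist"); pickle.dump((s,c),open("w1.pkl","wb"))
cv2.imwrite("pics/w1.png",c["img"][:,:,::-1])
R=R_of(s["ee_rot"]);TW=np.eye(4);TW[:3,:3]=R;TW[:3,3]=s["eef_pos"];T=TW@c["mount"]
for n,p in {"post":(600,-189.5,138),"postbase":(600,-189.5,94),"knobtop":(596,-109.5,153),"disc":(596,-109.5,112)}.items(): print(n,proj(c["intrinsics"],c["k1"],T,p)[:2])
for t in ["knob_grip","lever_grip"]: print(t,[(round(d["score"],2),np.round(d["box"])) for d in ctrl.boxes_of("wrist",t)])
E
```

```text
t 3.0 pos [ 600.226 -190.759  218.221] jawang deg 2.44 F [0.588 0.168 0.598] M [-0.014  0.027  0.059] w 59.5 q [-0.494  0.55   1.148  0.001  1.442 -0.536]
offset m [-0.     0.     0.001] yaw options (neg world turn) -0.002775764338824087 3.1388168892509696
post [255.285 195.283]
postbase [255.401 183.279]
knobtop [254.318  93.565]
disc [254.596  96.86 ]
knob_grip [(0.95, array([230.,  77., 284., 123.])), (0.78, array([ 47., 257., 111., 300.]))]
lever_grip [(0.94, array([252., 120., 265., 206.])), (0.57, array([ 89., 249., 128., 360.]))]
```

View pics/w1.png

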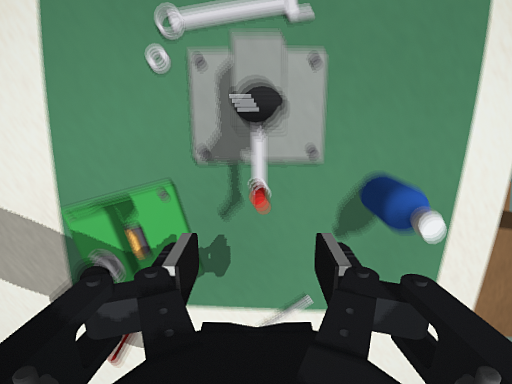

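Emit:
jog_arm(
  targets=[
    {"offset":[0,0,0.001],"yaw":-0.003},
    {"offset":[0,0,0.001],"yaw":-0.003},
    {"offset":[0,0,0.001],"yaw":-0.003},
  ],
)

```text
time_s: 3.4
eef_pos: [599.5, -189.1, 217.0]
ee_rot: [0.707, -0.707, -0.016, 0.017]
force: [0.3, 0.1, 0.2]
grip_width: 0.704
```

```bash
cat > look.py <<'E'
import sys,pickle
from h import *
from rig import ctrl
st()
s=ctrl.sense(); c=ctrl.capture("wrist"); n=sys.argv[1]; pickle.dump((s,c),open(n+".pkl","wb"))
x0,x1,y0,y1=[int(a) for a in sys.argv[2:6]]; f=min(790/(x1-x0),590/(y1-y0))
cv2.imwrite(f"pics/{n}.png",cv2.resize(c["img"][y0:y1,x0:x1,::-1],None,fx=f,fy=f,interpolation=2))
print("f",f)
R=R_of(s["ee_rot"]);TW=np.eye(4);TW[:3,:3]=R;TW[:3,3]=s["eef_pos"];T=TW@c["mount"]
c["T"]=T;pickle.dump((s,c),open(n+".pkl","wb"))
for nn,p in {"post":(600,-189.5,138),"postbase":(600,-189.5,94),"knobtop":(596,-109.5,153),"disc":(596,-109.5,112)}.items(): print(nn,proj(c["intrinsics"],c["k1"],T,p)[:2],(proj(c["intrinsics"],c["k1"],T,p)[:2]-[x0,y0])*f)
E
python3 look.py w2 180 340 70 220
```

```text
t 3.4 pos [ 599.545 -189.12   216.984] jawang deg 2.7 F [0.318 0.06  0.231] M [-0.037 -0.019  0.008] w 60.1 q [-0.492  0.549  1.153  0.001  1.44  -0.539]
f 3.933333333333333
post [256.163 197.689] [299.573 502.243]
postbase [256.219 185.335] [299.794 453.652]
knobtop [255.808  95.944] [298.18  102.047]
disc [255.925  98.916] [298.638 113.735]
```

View pics/w2.png

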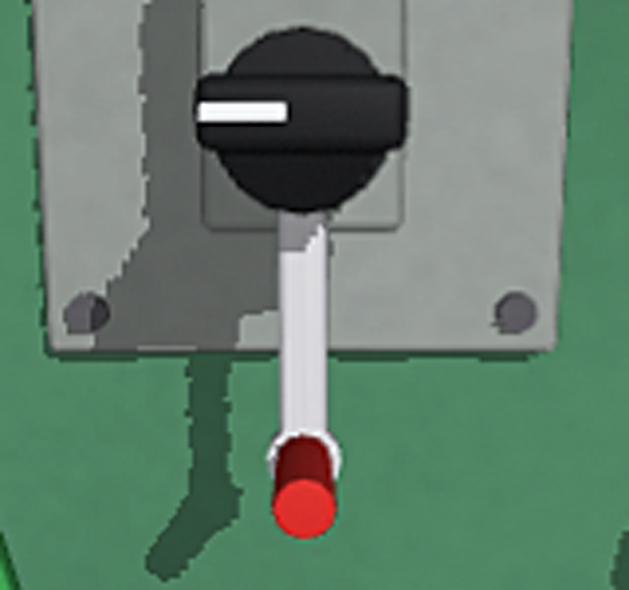

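Emit:
jog_arm(
  targets=[
    {"offset":[0.0005,0.02,-0.0006],"yaw":0},
    {"offset":[0.001,0.045,-0.0012],"yaw":0},
    {"offset":[0.0013,0.065,-0.0017],"yaw":0},
    {"offset":[0.0013,0.085,-0.0017],"yaw":0},
    {"offset":[0.0013,0.095,-0.0017],"yaw":0},
    {"offset":[0.0013,0.097,-0.0017],"yaw":0},
    {"offset":[0.0013,0.097,-0.0017],"yaw":0},
  ],
  fingers=0.04,
)

```text
time_s: 4.03
eef_pos: [601.0, -190.5, 120.5]
ee_rot: [0.707, -0.707, -0.017, 0.017]
force: [-0.2, 0.5, 1.2]
grip_width: 0.466
```

```bash
python3 look.py w3 130 390 150 345
```

```text
t 4.03 pos [ 601.005 -190.541  120.497] jawang deg 2.72 F [-0.223  0.486  1.156] M [-0.022 -0.008 -0.01 ] w 39.8 q [-0.493  0.627  1.281  0.     1.234 -0.54 ]
f 3.0256410256410255
post [253.237 246.299] [372.871 291.367]
postbase [253.939 217.358] [374.994 203.801]
knobtop [251.804  77.108] [ 368.534 -220.545]
disc [252.985  86.612] [ 372.108 -191.789]
```

View pics/w3.png

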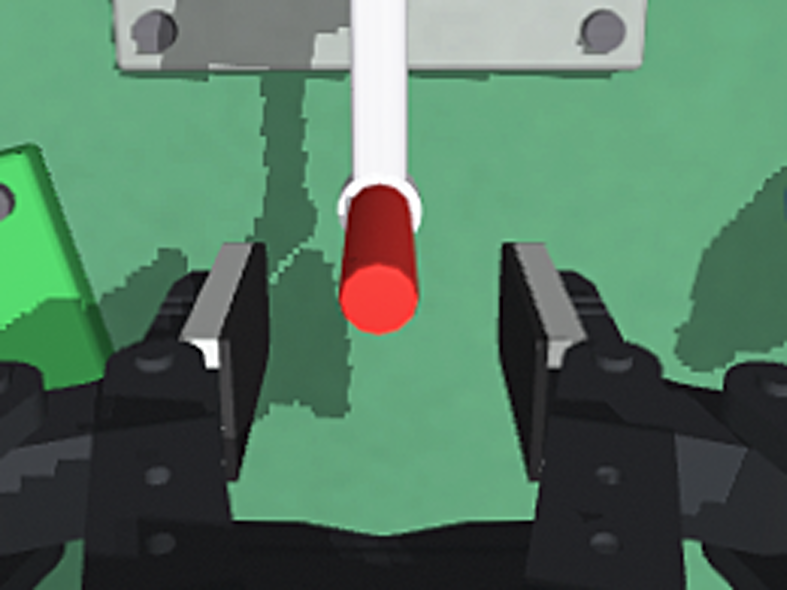

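Emit:
jog_arm(
  targets=[
    {"offset":[-0.0004,0,0],"yaw":0},
    {"offset":[-0.0004,0,0],"yaw":0},
    {"offset":[-0.0004,0,0],"yaw":0},
    {"offset":[-0.0004,0,0],"yaw":0},
    {"offset":[-0.0004,0,0],"yaw":0},
    {"offset":[-0.0004,0,0],"yaw":0},
  ],
  fingers=0.0,
  grip_force=30,
)

```text
time_s: 4.58
eef_pos: [601.2, -191.1, 122.7]
ee_rot: [-0.706, 0.707, 0.018, -0.016]
force: [-2.9, 0.4, 5.8]
grip_width: 0.124
```

```bash
python3 - <<'E'
from h import *
st()
# arc offsets from current pose: axis at 80mm in tool +z
th=np.arange(.05,.66,.05)
for t in th: print(round(t,2), np.round(.080*np.sin(t),4), np.round(.080*(1-np.cos(t)),4))
E
```

```text
t 4.58 pos [ 601.241 -191.121  122.746] jawang deg 2.72 F [-2.904  0.449  5.845] M [0.053 0.484 0.041] w 10.6 q [-0.493  0.624  1.28   0.     1.235 -0.541]
0.05 0.004 0.0001
0.1 0.008 0.0004
0.15 0.012 0.0009
0.2 0.0159 0.0016
0.25 0.0198 0.0025
0.3 0.0236 0.0036
0.35 0.0274 0.0049
0.4 0.0312 0.0063
0.45 0.0348 0.008
0.5 0.0384 0.0098
0.55 0.0418 0.0118
0.6 0.0452 0.014
0.65 0.0484 0.0163
```

```bash
python3 look.py w4 130 390 150 345
```

```text
t 4.58 pos [ 601.241 -191.121  122.746] jawang deg 2.72 F [-2.904  0.449  5.845] M [0.053 0.484 0.041] w 10.6 q [-0.493  0.624  1.28   0.     1.235 -0.541]
f 3.0256410256410255
post [252.953 243.456] [372.012 282.763]
postbase [253.533 215.298] [373.766 197.569]
knobtop [251.552  76.365] [ 367.774 -222.793]
disc [252.579  85.785] [ 370.882 -194.292]
```

View pics/w4.png

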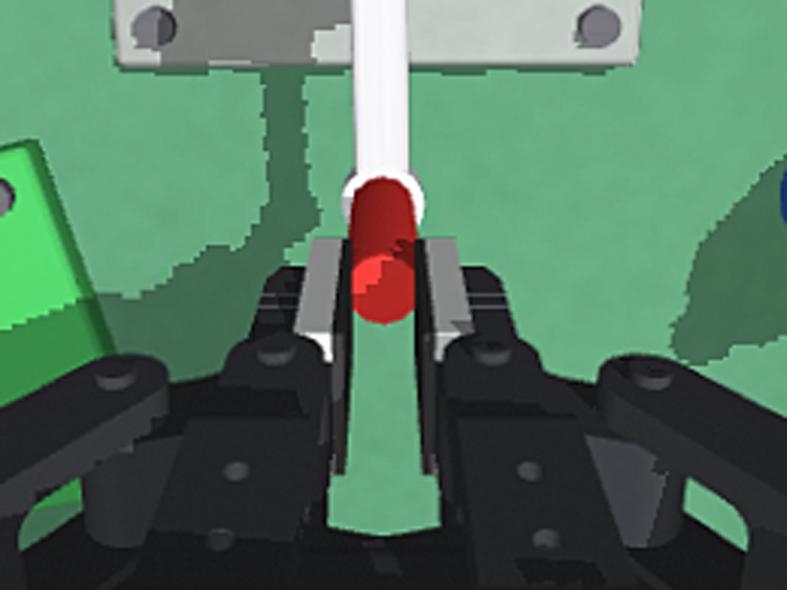

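Emit:
jog_arm(
  targets=[
    {"offset":[0.004,0,0.0001],"yaw":-0.05},
    {"offset":[0.008,0,0.0004],"yaw":-0.1},
    {"offset":[0.012,0,0.0009],"yaw":-0.15},
    {"offset":[0.0159,0,0.0016],"yaw":-0.2},
    {"offset":[0.0198,0,0.0025],"yaw":-0.25},
    {"offset":[0.0236,0,0.0036],"yaw":-0.3},
    {"offset":[0.0274,0,0.0049],"yaw":-0.35},
    {"offset":[0.0312,0,0.0063],"yaw":-0.4},
  ],
)

```text
time_s: 5.3
eef_pos: [631.5, -183.1, 122.7]
ee_rot: [-0.689, 0.689, 0.158, -0.158]
force: [-4.9, 1.3, -0.2]
grip_width: 0.124
```

```bash
python3 - <<'E'
from h import *
s,R=st(); print("tool F",R.T@s["force"])
v=s["eef_pos"][:2]-np.array([596.8,-111]); print("lever ang",np.arctan2(v[1],v[0])+np.pi/2, np.linalg.norm(v))
E
```

```text
t 5.3 pos [ 631.474 -183.072  122.709] jawang deg 25.78 F [-4.897  1.296 -0.25 ] M [0.213 0.84  0.024] w 10.6 q [-0.46   0.684  1.177 -0.     1.281 -0.91 ]
tool F [-3.846  0.249  3.297]
lever ang 0.4484115616929685 79.97926192371844
```

Emit:
jog_arm(
  targets=[
    {"offset":[0.004,0,0.0001],"yaw":-0.05},
    {"offset":[0.008,0,0.0004],"yaw":-0.1},
    {"offset":[0.012,0,0.0009],"yaw":-0.15},
    {"offset":[0.0159,0,0.0016],"yaw":-0.2},
    {"offset":[0.0182,0,0.0021],"yaw":-0.23},
    {"offset":[0.0182,0,0.0021],"yaw":-0.23},
    {"offset":[0.0182,0,0.0021],"yaw":-0.23},
  ],
)

```text
time_s: 5.88
eef_pos: [646.9, -173.0, 122.7]
ee_rot: [0.667, -0.667, -0.236, 0.235]
force: [-0.7, 1.1, 0.0]
grip_width: 0.125
```

```bash
python3 - <<'E'
from h import *
s,R=st(); print("tool F",R.T@s["force"])
v=s["eef_pos"][:2]-np.array([596.8,-111]); print("lever ang",np.arctan2(v[1],v[0])+np.pi/2-.05, np.linalg.norm(v))
E
```

```text
t 5.88 pos [ 646.934 -173.048  122.705] jawang deg 38.9 F [-0.661  1.086  0.019] M [0.115 0.03  0.018] w 10.7 q [-0.436  0.711  1.128  0.     1.302 -1.115]
tool F [ 0.168 -0.019  1.26 ]
lever ang 0.6295982384026053 79.77076547317405
```

Emit:
jog_arm(
  targets=[
    {"offset":[0,0,0],"yaw":0},
    {"offset":[0,0,0],"yaw":0},
    {"offset":[0,-0.002,0],"yaw":0},
    {"offset":[0,-0.02,0],"yaw":0},
    {"offset":[0,-0.05,0],"yaw":0},
    {"offset":[0,-0.08,0],"yaw":0},
    {"offset":[0,-0.085,0],"yaw":0},
    {"offset":[0,-0.085,0],"yaw":0},
  ],
  fingers=0.04,
)

```text
time_s: 6.55
eef_pos: [647.7, -173.5, 210.6]
ee_rot: [-0.665, 0.668, 0.237, -0.234]
force: [-0.1, -0.0, 0.4]
grip_width: 0.464
```

```bash
python3 - <<'E'
from h import *
goto((596.8,-111,208),92.5)
E
```

```text
t 6.55 pos [ 647.73  -173.459  210.552] jawang deg 38.89 F [-0.091 -0.013  0.421] M [ 0.004 -0.014  0.031] w 39.6 q [-0.436  0.651  1.003  0.     1.482 -1.115]
offset m [-0.     0.002  0.081] yaw options (neg world turn) -0.9356614627695694 2.2059311908202237
```

Emit:
jog_arm(
  targets=[
    {"offset":[0,0,0.01],"yaw":-0.09},
    {"offset":[0,0,0.025],"yaw":-0.19},
    {"offset":[0,0,0.04],"yaw":-0.29},
    {"offset":[0,0,0.055],"yaw":-0.39},
    {"offset":[0,0,0.07],"yaw":-0.49},
    {"offset":[0,0.002,0.08],"yaw":-0.59},
    {"offset":[0,0.002,0.081],"yaw":-0.69},
    {"offset":[0,0.002,0.081],"yaw":-0.79},
    {"offset":[0,0.002,0.081],"yaw":-0.89},
    {"offset":[0,0.002,0.081],"yaw":-0.936},
    {"offset":[0,0.002,0.081],"yaw":-0.936},
    {"offset":[0,0.002,0.081],"yaw":-0.936},
  ],
)

```text
time_s: 7.55
eef_pos: [596.6, -110.4, 207.2]
ee_rot: [-0.488, 0.491, 0.511, -0.51]
force: [0.2, -0.9, -1.0]
grip_width: 0.47
```

```bash
python3 look.py w5 170 350 130 265
```

```text
t 7.55 pos [ 596.558 -110.354  207.191] jawang deg 92.41 F [ 0.244 -0.859 -1.047] M [-0.077  0.01   0.021] w 40.2 q [-0.376  0.501  1.254 -0.     1.383 -1.989]
f 4.37037037037037
post [158.467 199.864] [-50.403 305.334]
postbase [173.365 186.694] [ 14.705 247.773]
knobtop [257.875 204.872] [384.048 327.217]
disc [257.753 190.916] [383.512 266.224]
```

View pics/w5.png

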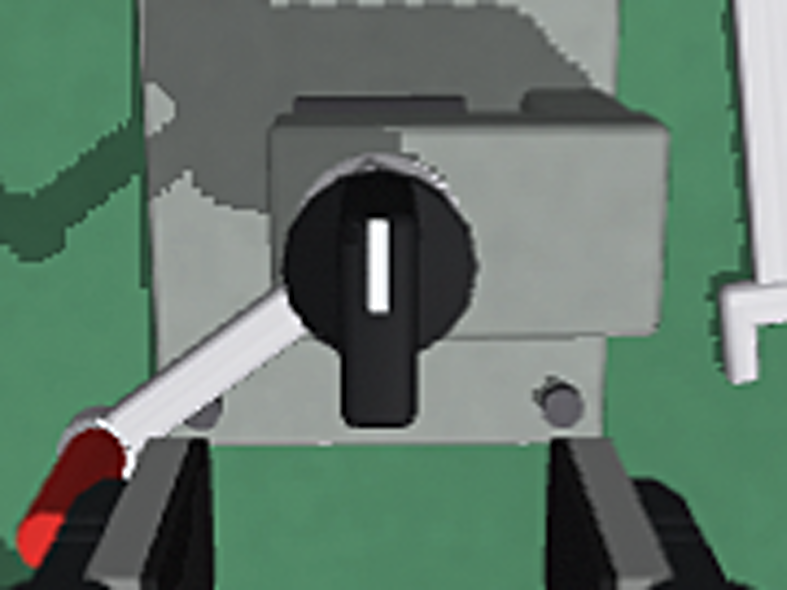

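```bash
python3 - <<'E'
from h import *
import pickle
s,c=pickle.load(open("w5.pkl","rb"))
f=790/180
f=4.37037
Z=lambda x,y,z:np.round(at_z(c["intrinsics"],c["k1"],c["T"],(x+.5)/f-.5+170,(y+.5)/f-.5+130,z),1)
print(Z(379,427,153),Z(379,312,153),Z(379,218,153),"edges",Z(342,380,153),Z(417,380,153),Z(379,330,153))
s,c=pickle.load(open("w2.pkl","rb")); f=3.9333
W=lambda x,y,z:np.round(at_z(c["intrinsics"],c["k1"],c["T"],(x+.5)/f-.5+180,(y+.5)/f-.5+70,z),1)
print(W(197,112,153),W(287,112,153),W(407,112,153),W(305,508,138))
E
```

```text
[ 614.1 -109.9  153. ] [ 593.  -110.8  153. ] [ 576.6 -111.5  153. ] edges [ 605.6 -116.7  153. ] [ 605.  -103.7  153. ] [ 596.2 -110.6  153. ]
[ 577.3 -111.8  153. ] [ 593.8 -111.1  153. ] [ 615.7 -110.   153. ] [ 600.9 -190.4  138. ]
```

Emit:
jog_arm(
  targets=[
    {"offset":[0,0.02,0.0004],"yaw":0},
    {"offset":[-0.0002,0.04,0.0004],"yaw":0},
    {"offset":[-0.0002,0.06,0.0004],"yaw":0},
    {"offset":[-0.0002,0.069,0.0004],"yaw":0},
    {"offset":[-0.0002,0.07,0.0004],"yaw":0},
    {"offset":[-0.0002,0.07,0.0004],"yaw":0},
    {"offset":[-0.0002,0.07,0.0004],"yaw":0},
  ],
)

```text
time_s: 8.18
eef_pos: [597.0, -110.9, 138.6]
ee_rot: [-0.487, 0.491, 0.511, -0.51]
force: [-1.5, 0.8, -0.4]
grip_width: 0.466
```

Emit:
jog_arm(
  targets=[
    {"offset":[0,0,0],"yaw":0},
    {"offset":[0,0,0],"yaw":0},
    {"offset":[0,0,0],"yaw":0},
    {"offset":[0,0,0],"yaw":0},
    {"offset":[0,0,0],"yaw":0},
    {"offset":[0,0,0],"yaw":0},
  ],
  fingers=0.0,
  grip_force=30,
)

```text
time_s: 8.68
eef_pos: [597.1, -110.9, 138.7]
ee_rot: [-0.487, 0.491, 0.511, -0.51]
force: [0.2, 0.6, -1.0]
grip_width: -0.005
```

```bash
python3 look.py w6 130 390 150 345
```

```text
t 8.68 pos [ 597.069 -110.913  138.673] jawang deg 92.39 F [ 0.231  0.57  -0.986] M [-0.012  0.024 -0.024] w -0.4 q [-0.376  0.556  1.349 -0.     1.23  -1.989]
f 3.0256410256410255
post [122.007 232.394] [-24.185 249.294]
postbase [148.456 208.703] [ 55.84  177.613]
knobtop [259.298 243.301] [391.211 282.296]
disc [258.904 216.652] [390.019 201.665]
```

View pics/w6.png

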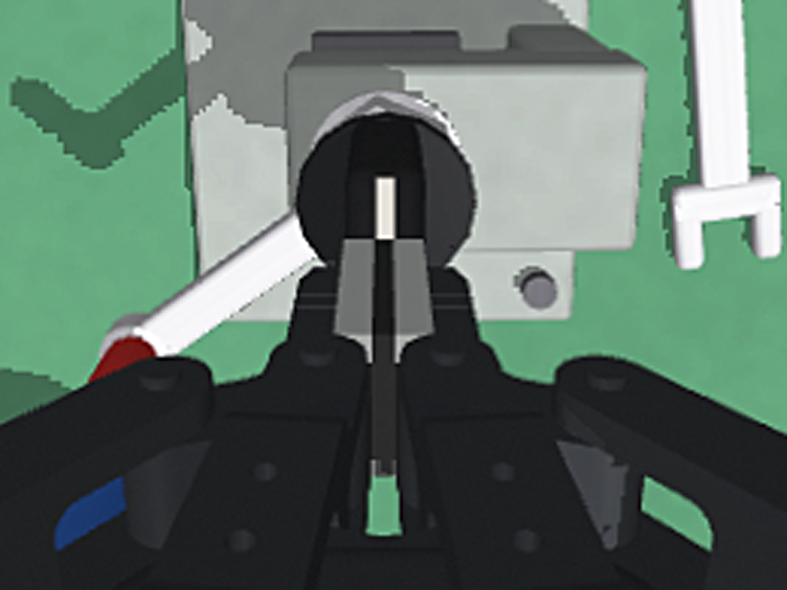

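```bash
python3 look.py w7 215 305 170 320
```

```text
t 8.73 pos [ 597.063 -110.918  138.643] jawang deg 92.38 F [-0.3   -0.702 -0.044] M [-0.002 -0.026 -0.005] w -0.2 q [-0.376  0.556  1.349 -0.     1.23  -1.989]
f 3.933333333333333
post [121.991 232.436] [-365.836  245.581]
postbase [148.443 208.735] [-261.791  152.357]
knobtop [259.309 243.336] [174.282 288.455]
disc [258.909 216.678] [172.708 183.599]
```

View pics/w7.png

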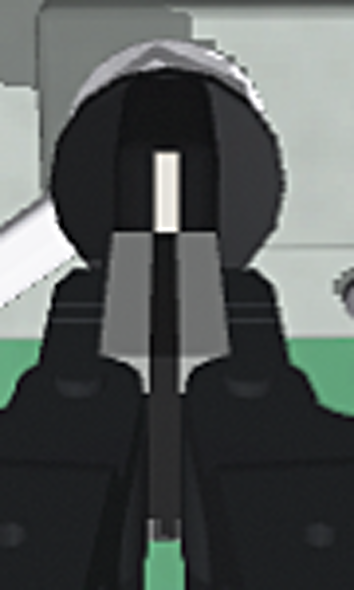

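```bash
python3 - <<'E'
from rig import ctrl
import cv2
c=ctrl.capture("scene");cv2.imwrite("pics/s7.png",cv2.resize(c["img"][130:250,170:290,::-1],None,fx=5,fy=5,interpolation=2))
E
```

```text
(no output)
```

View pics/s7.png

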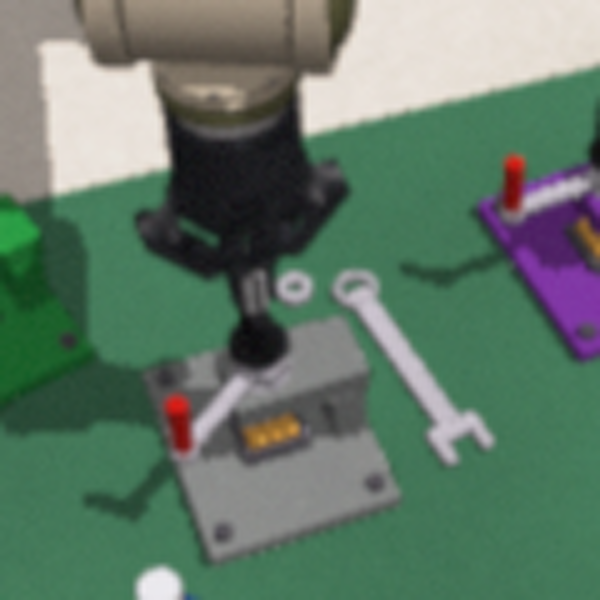

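Emit:
jog_arm(
  targets=[
    {"offset":[0,0,0],"yaw":0.02},
    {"offset":[0,0,0],"yaw":0.04},
    {"offset":[0,0,0],"yaw":0.06},
    {"offset":[0,0,0],"yaw":0.08},
    {"offset":[0,0,0],"yaw":0.1},
  ],
)

```text
time_s: 9.25
eef_pos: [597.1, -110.9, 138.6]
ee_rot: [-0.513, 0.517, 0.486, -0.484]
force: [0.1, 0.0, -0.1]
grip_width: 0.004
```

```bash
python3 look.py w8 215 305 170 320
```

```text
t 9.25 pos [ 597.056 -110.909  138.591] jawang deg 86.54 F [ 0.134  0.003 -0.111] M [-0.053  0.014 -0.005] w 0.3 q [-0.376  0.556  1.349 -0.     1.23  -1.887]
f 3.933333333333333
post [124.196 245.028] [-357.161  295.111]
postbase [149.879 219.126] [-256.141  193.23 ]
knobtop [258.982 243.115] [172.995 287.587]
disc [258.614 216.474] [171.548 182.797]
```

View pics/w8.png

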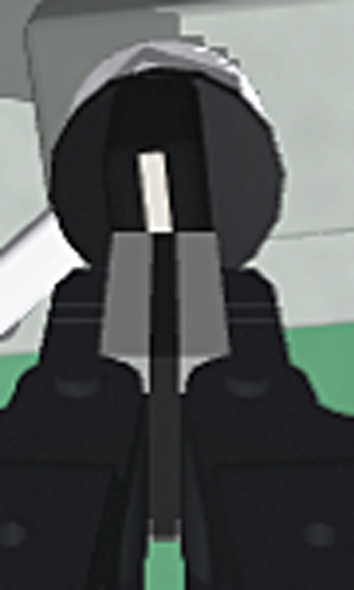

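```bash
python3 - <<'E'
from h import *
import pickle
s,c=pickle.load(open("w8.pkl","rb"))
for zt in (11,0):
  for y in (17,10,0,-10,-14,-20,-30,-40,-50):
    print(zt,y,proj(c["intrinsics"],c["k1"],c["mount"],np.array([3.,y,zt]))[:2],proj(c["intrinsics"],c["k1"],c["mount"],np.array([10.,y,zt]))[:2])
f=3.9333
print([ (x/f+215,y/f+170) for x,y in ((150,232),(178,232),(113,232),(217,232),(101,355),(228,355),(150,530),(178,530))])
E
```

```text
11 17 [261.34820121 206.83687573] [272.67658145 206.83727361]
11 10 [261.53348946 210.41516282] [273.29891148 210.41482289]
11 0 [261.82420807 216.03325022] [274.27532215 216.03151566]
11 -10 [262.15056103 222.3454153 ] [275.37136653 222.34174136]
11 -14 [262.29256803 225.09385573] [275.84827428 225.08920527]
11 -20 [262.51944615 229.4871996 ] [276.61018421 229.48081139]
11 -30 [262.93963667 237.63137723] [278.02119784 237.62115322]
11 -40 [263.42245202 247.00144199] [279.64235566 246.98572576]
11 -50 [263.98273038 257.89126392] [281.52337922 257.86755011]
0 17 [261.26571786 223.53149826] [272.40925232 223.52920501]
0 10 [261.44415983 227.67897969] [273.00904014 227.6756435 ]
0 0 [261.72351633 234.17710227] [273.94801179 234.17185406]
0 -10 [262.0361969 241.4578278] [274.99896592 241.45000257]
0 -14 [262.17194686 244.621216  ] [275.4552266  244.61211794]
0 -20 [262.38843584 249.6691841 ] [276.18283984 249.65785112]
0 -30 [262.78808999 258.99824435] [277.5260137  258.98207797]
0 -40 [263.24518611 269.68453749] [279.06214323 269.66161104]
0 -50 [263.77269496 282.03915662] [280.83474832 282.00660343]
[(253.13591640607123, 228.98355070805684), (260.2546208018712, 228.98355070805684), (243.729057025907, 228.98355070805684), (270.1699590674497, 228.98355070805684), (240.6781837134213, 260.25500216103524), (272.96659293722826, 260.25500216103524), (253.13591640607123, 304.74690463478504), (260.2546208018712, 304.74690463478504)]
```

```bash
python3 - <<'E'
from h import *
import pickle
s,c=pickle.load(open("w8.pkl","rb"))
for zt in (42,38,11,0,-11,-38):
  print(zt,[(y,np.round(proj(c["intrinsics"],c["k1"],c["mount"],np.array([0.,y,zt]))[1])) for y in (17,0,-20,-40,-56,-70,-90)])
E
python3 look.py w9 0 512 190 384
```

```text
42 [(17, np.float64(157.0)), (0, np.float64(161.0)), (-20, np.float64(168.0)), (-40, np.float64(176.0)), (-56, np.float64(186.0)), (-70, np.float64(197.0)), (-90, np.float64(219.0))]
38 [(17, np.float64(163.0)), (0, np.float64(169.0)), (-20, np.float64(176.0)), (-40, np.float64(186.0)), (-56, np.float64(197.0)), (-70, np.float64(209.0)), (-90, np.float64(235.0))]
11 [(17, np.float64(207.0)), (0, np.float64(216.0)), (-20, np.float64(229.0)), (-40, np.float64(247.0)), (-56, np.float64(265.0)), (-70, np.float64(286.0)), (-90, np.float64(327.0))]
0 [(17, np.float64(224.0)), (0, np.float64(234.0)), (-20, np.float64(250.0)), (-40, np.float64(270.0)), (-56, np.float64(290.0)), (-70, np.float64(314.0)), (-90, np.float64(359.0))]
-11 [(17, np.float64(240.0)), (0, np.float64(252.0)), (-20, np.float64(269.0)), (-40, np.float64(291.0)), (-56, np.float64(314.0)), (-70, np.float64(339.0)), (-90, np.float64(387.0))]
-38 [(17, np.float64(277.0)), (0, np.float64(292.0)), (-20, np.float64(313.0)), (-40, np.float64(339.0)), (-56, np.float64(366.0)), (-70, np.float64(394.0)), (-90, np.float64(446.0))]
t 9.3 pos [ 597.046 -110.915  138.578] jawang deg 86.47 F [ 0.076 -0.105  0.095] M [0.058 0.035 0.016] w -0.2 q [-0.376  0.557  1.349 -0.     1.23  -1.885]
f 1.54296875
post [124.233 245.184] [191.688  85.146]
postbase [149.908 219.256] [231.303  45.141]
knobtop [258.991 243.138] [399.616  81.99 ]
disc [258.623 216.493] [399.046  40.878]
```

View pics/w9.png

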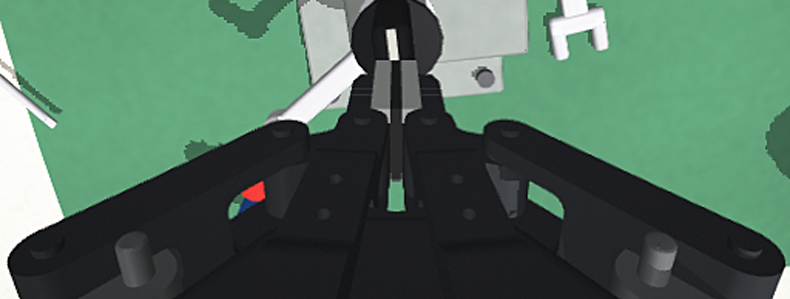

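```bash
python3 - <<'E'
from h import *
import pickle
s,c=pickle.load(open("w5.pkl","rb"))
f=4.37037
p=at_z(c["intrinsics"],c["k1"],c["T"],(45+.5)/f-.5+170,(540+.5)/f-.5+130,138)
v=p[:2]-[596.3,-110.7];print(p,np.arctan2(v[1],v[0])+np.pi/2-.045,np.linalg.norm(v))
E
```

```text
[ 646.57163716 -173.51847829  138.        ] 0.6299045216094225 80.45743419761891
```

Emit:
jog_arm(
  targets=[
    {"offset":[0,0,0.0005],"yaw":-0.1},
    {"offset":[0,0,0.0005],"yaw":-0.1},
    {"offset":[0,0,0.0005],"yaw":-0.1},
    {"offset":[0,0,0.0005],"yaw":-0.1},
  ],
  fingers=0.045,
)

```text
time_s: 9.68
eef_pos: [596.6, -110.9, 138.6]
ee_rot: [-0.488, 0.492, 0.51, -0.509]
force: [-0.2, 0.3, 0.6]
grip_width: 0.525
```

Emit:
jog_arm(
  targets=[
    {"offset":[0,0.004,0],"yaw":0},
    {"offset":[0,0.008,0],"yaw":0},
    {"offset":[0,0.012,0],"yaw":0},
    {"offset":[0,0.015,0],"yaw":0},
  ],
)

```text
time_s: 10.02
eef_pos: [596.4, -110.8, 122.8]
ee_rot: [-0.489, 0.492, 0.51, -0.509]
force: [0.3, -0.1, -0.2]
grip_width: 0.53
```

Emit:
jog_arm(
  targets=[
    {"offset":[0,0.004,0],"yaw":0},
    {"offset":[0,0.008,0],"yaw":0},
    {"offset":[0,0.012,0],"yaw":0},
    {"offset":[0,0.015,0],"yaw":0},
    {"offset":[0,0.015,0],"yaw":0},
  ],
)

```text
time_s: 10.43
eef_pos: [596.2, -110.8, 107.0]
ee_rot: [-0.489, 0.492, 0.51, -0.509]
force: [0.2, -0.1, 1.0]
grip_width: 0.526
```

```bash
python3 look.py w10 130 390 150 345
```

```text
t 10.43 pos [ 596.192 -110.76   106.957] jawang deg 92.17 F [ 0.162 -0.071  0.97 ] M [-0.026 -0.009 -0.03 ] w 45.0 q [-0.377  0.588  1.385 -0.     1.165 -1.985]
f 3.0256410256410255
post [ 93.72  260.078] [-109.769  333.058]
postbase [130.439 226.543] [  1.327 231.59 ]
knobtop [259.409 276.999] [391.546 384.253]
disc [258.851 237.564] [389.856 264.938]
```

View pics/w10.png

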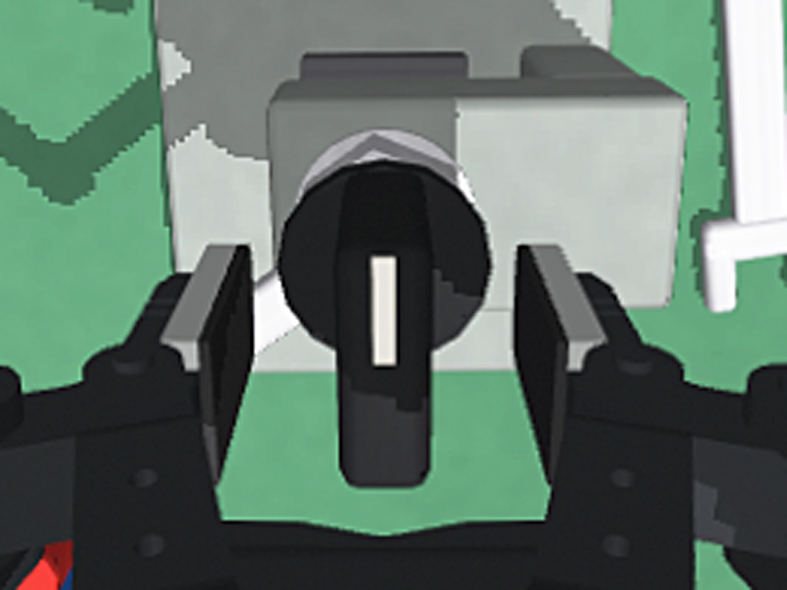

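Emit:
jog_arm(
  targets=[
    {"offset":[0,0.003,0],"yaw":0},
    {"offset":[0,0.005,0],"yaw":0},
    {"offset":[0,0.005,0],"yaw":0},
  ],
)

```text
time_s: 10.73
eef_pos: [596.2, -110.8, 102.0]
ee_rot: [-0.489, 0.492, 0.51, -0.509]
force: [-0.3, 1.0, 0.7]
grip_width: 0.527
```

Emit:
jog_arm(
  targets=[
    {"offset":[0,0,0],"yaw":0},
    {"offset":[0,0,0],"yaw":0},
    {"offset":[0,0,0],"yaw":0},
    {"offset":[0,0,0],"yaw":0},
    {"offset":[0,0,0],"yaw":0},
    {"offset":[0,0,0],"yaw":0},
  ],
  fingers=0.0,
  grip_force=40,
)

```text
time_s: 11.23
eef_pos: [596.3, -110.6, 102.2]
ee_rot: [-0.489, 0.492, 0.51, -0.509]
force: [-0.1, 2.1, 1.3]
grip_width: 0.154
```

```bash
python3 look.py w11 130 390 150 345
```

```text
t 11.23 pos [ 596.257 -110.616  102.153] jawang deg 92.18 F [-0.089  2.08   1.325] M [0.318 0.052 0.128] w 13.2 q [-0.376  0.594  1.389  0.     1.154 -1.985]
f 3.0256410256410255
post [ 88.134 264.773] [-126.671  347.262]
postbase [126.975 229.327] [ -9.154 240.016]
knobtop [259.167 283.152] [390.814 402.869]
disc [258.643 241.069] [389.229 275.542]
```

View pics/w11.png

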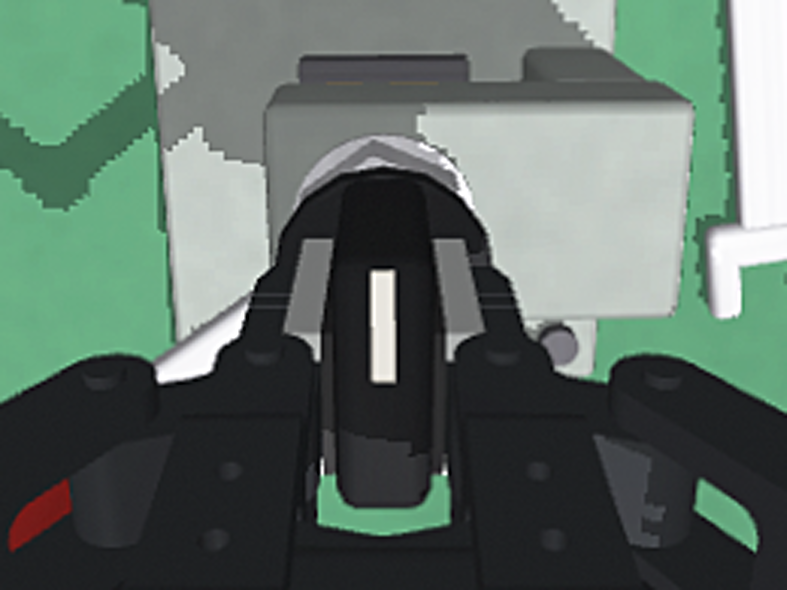

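```bash
cat > tq.py <<'E'
from h import *
from rig import ctrl
import sys,json,os
n=int(sys.argv[1]) if len(sys.argv)>1 else 4
L=[]
for i in range(n):
    s=ctrl.sense();R=R_of(s["ee_rot"])
    L.append(np.r_[s["wrist_torque"],s["force"],s["eef_pos"],np.arctan2(R[1,0],R[0,0])])
    if i<n-1: ctrl.capture("wrist")
L=np.array(L);m=L.mean(0);np.set_printoptions(precision=3,suppress=True)
# correct moment about axis
ax=np.array([596.3,-110.7]);r=(m[6:8]-ax)/1000
mz=m[2]+r[0]*m[4]-r[1]*m[3]
print("t",round(s["time_s"],2),"Mz",L[:,2],"mean",round(m[2],3),"corr",round(mz,3),"F",m[3:6],"pos",m[6:9],"knob cw rad",round(np.radians(92.18)-m[9],4))
E
```

Emit:
jog_arm(
  targets=[
    {"offset":[0,0,0],"yaw":0.02},
    {"offset":[0,0,0],"yaw":0.04},
    {"offset":[0,0,0],"yaw":0.06},
    {"offset":[0,0,0],"yaw":0.08},
  ],
)

```text
time_s: 11.62
eef_pos: [596.2, -110.6, 102.1]
ee_rot: [-0.51, 0.512, 0.489, -0.488]
force: [-0.0, 0.8, 1.3]
grip_width: 0.156
```

```bash
python3 tq.py 4
```

```text
t 11.77 Mz [ 0.209  0.102 -0.08  -0.08 ] mean 0.038 corr 0.038 F [-0.301  1.445  0.961] pos [ 596.236 -110.639  102.136] knob cw rad 0.0819
```

Emit:
jog_arm(
  targets=[
    {"offset":[0,0,0],"yaw":0.02},
    {"offset":[0,0,0],"yaw":0.04},
    {"offset":[0,0,0],"yaw":0.06},
  ],
)

```text
time_s: 12.02
eef_pos: [596.2, -110.6, 102.1]
ee_rot: [-0.524, 0.527, 0.474, -0.473]
force: [-0.6, 0.2, 2.5]
grip_width: 0.159
```

```bash
python3 tq.py 4
```

```text
t 12.17 Mz [ 0.163  0.147 -0.031 -0.074] mean 0.051 corr 0.051 F [-0.609  0.711  1.271] pos [ 596.244 -110.654  102.152] knob cw rad 0.1424
```

```bash
cat > tq.py <<'E'
from h import *
from rig import ctrl
np.set_printoptions(precision=3,suppress=True)
s=ctrl.sense();R=R_of(s["ee_rot"])
print("t",round(s["time_s"],2),"Mz",round(s["wrist_torque"][2],3),"tau6",round(s["tau"][5],3),"F",s["force"],"pos",s["eef_pos"],"knob cw",round(np.radians(92.18)-np.arctan2(R[1,0],R[0,0]),4),"dq6",round(s["dq"][5],3))
E
```

Emit:
jog_arm(
  targets=[
    {"offset":[0,0,0],"yaw":0.02},
    {"offset":[0,0,0],"yaw":0.04},
    {"offset":[0,0,0],"yaw":0.06},
  ],
)

```text
time_s: 12.42
eef_pos: [596.2, -110.7, 102.2]
ee_rot: [-0.538, 0.541, 0.458, -0.456]
force: [0.0, 0.6, 1.7]
grip_width: 0.159
```

```bash
python3 tq.py
```

```text
t 12.42 Mz 0.266 tau6 -0.127 F [0.033 0.622 1.657] pos [ 596.229 -110.672  102.156] knob cw 0.2031 dq6 0.237
```

Emit:
jog_arm(
  targets=[
    {"offset":[0,0,0],"yaw":0.02},
    {"offset":[0,0,0],"yaw":0.04},
  ],
)

```text
time_s: 12.58
eef_pos: [596.2, -110.7, 102.2]
ee_rot: [-0.548, 0.55, 0.446, -0.445]
force: [-0.8, 0.2, 1.0]
grip_width: 0.161
```

```bash
python3 tq.py
```

```text
t 12.58 Mz 0.184 tau6 -0.096 F [-0.8    0.207  1.006] pos [ 596.223 -110.697  102.162] knob cw 0.2453 dq6 0.235
```

Emit:
jog_arm(
  targets=[
    {"offset":[0,0,0],"yaw":0.02},
    {"offset":[0,0,0],"yaw":0.04},
  ],
)

```text
time_s: 12.75
eef_pos: [596.2, -110.7, 102.1]
ee_rot: [-0.557, 0.56, 0.435, -0.433]
force: [-1.2, 1.2, 1.2]
grip_width: 0.16
```

```bash
python3 tq.py
```

```text
t 12.75 Mz 0.222 tau6 -0.093 F [-1.219  1.173  1.199] pos [ 596.227 -110.69   102.123] knob cw 0.2874 dq6 0.233
```

Emit:
jog_arm(
  targets=[
    {"offset":[0,0,0],"yaw":0.02},
    {"offset":[0,0,0],"yaw":0.04},
  ],
)

```text
time_s: 12.92
eef_pos: [596.2, -110.7, 102.2]
ee_rot: [-0.566, 0.569, 0.423, -0.421]
force: [-1.5, 1.1, 2.1]
grip_width: 0.161
```

```bash
python3 tq.py
```

```text
t 12.92 Mz 0.189 tau6 -0.092 F [-1.544  1.112  2.055] pos [ 596.231 -110.699  102.151] knob cw 0.3296 dq6 0.237
```

Emit:
jog_arm(
  targets=[
    {"offset":[0,0,0],"yaw":0.02},
    {"offset":[0,0,0],"yaw":0.04},
  ],
)

```text
time_s: 13.08
eef_pos: [596.2, -110.7, 102.2]
ee_rot: [-0.575, 0.577, 0.411, -0.409]
force: [-1.2, 0.4, 1.9]
grip_width: 0.158
```

```bash
python3 tq.py
```

```text
t 13.08 Mz 0.229 tau6 -0.093 F [-1.231  0.401  1.888] pos [ 596.22  -110.735  102.153] knob cw 0.3717 dq6 0.234
```

Emit:
jog_arm(
  targets=[
    {"offset":[0,0,0],"yaw":0.02},
    {"offset":[0,0,0],"yaw":0.04},
  ],
)

```text
time_s: 13.25
eef_pos: [596.2, -110.8, 102.2]
ee_rot: [-0.583, 0.586, 0.399, -0.397]
force: [-1.1, 0.3, 1.9]
grip_width: 0.161
```

```bash
python3 tq.py
```

```text
t 13.25 Mz 0.223 tau6 -0.092 F [-1.079  0.254  1.941] pos [ 596.205 -110.758  102.153] knob cw 0.414 dq6 0.235
```

Emit:
jog_arm(
  targets=[
    {"offset":[0,0,0],"yaw":0.02},
    {"offset":[0,0,0],"yaw":0.04},
  ],
)

```text
time_s: 13.42
eef_pos: [596.2, -110.8, 102.1]
ee_rot: [-0.592, 0.594, 0.386, -0.385]
force: [-1.0, 0.9, 1.7]
grip_width: 0.16
```

```bash
python3 tq.py
```

```text
t 13.42 Mz 0.256 tau6 -0.092 F [-1.037  0.867  1.684] pos [ 596.206 -110.756  102.14 ] knob cw 0.4561 dq6 0.234
```

Emit:
jog_arm(
  targets=[
    {"offset":[0,0,0],"yaw":0.02},
    {"offset":[0,0,0],"yaw":0.04},
  ],
)

```text
time_s: 13.58
eef_pos: [596.2, -110.7, 102.1]
ee_rot: [-0.6, 0.602, 0.374, -0.372]
force: [-0.5, 0.9, 1.3]
grip_width: 0.159
```

```bash
python3 tq.py
```

```text
t 13.58 Mz 0.175 tau6 -0.092 F [-0.464  0.873  1.291] pos [ 596.192 -110.732  102.129] knob cw 0.4982 dq6 0.234
```

Emit:
jog_arm(
  targets=[
    {"offset":[0,0,0],"yaw":0.02},
    {"offset":[0,0,0],"yaw":0.04},
  ],
)

```text
time_s: 13.75
eef_pos: [596.2, -110.8, 102.1]
ee_rot: [-0.607, 0.61, 0.361, -0.359]
force: [-1.4, 1.1, 1.5]
grip_width: 0.161
```

```bash
python3 tq.py
```

```text
t 13.75 Mz 0.204 tau6 -0.092 F [-1.371  1.062  1.527] pos [ 596.168 -110.77   102.128] knob cw 0.5403 dq6 0.235
```

Emit:
jog_arm(
  targets=[
    {"offset":[0,0,0],"yaw":0.02},
    {"offset":[0,0,0],"yaw":0.04},
  ],
)

```text
time_s: 13.92
eef_pos: [596.2, -110.8, 102.1]
ee_rot: [-0.615, 0.617, 0.348, -0.346]
force: [-1.5, 0.8, 1.6]
grip_width: 0.16
```

```bash
python3 tq.py; python3 look.py w12 130 390 150 345
```

```text
t 13.92 Mz 0.246 tau6 -0.092 F [-1.498  0.807  1.635] pos [ 596.168 -110.771  102.13 ] knob cw 0.5825 dq6 0.234
t 13.92 pos [ 596.168 -110.771  102.13 ] jawang deg 58.81 F [-1.498  0.807  1.635] M [0.088 0.196 0.246] w 13.6 q [-0.377  0.594  1.389 -0.     1.155 -1.403]
f 3.0256410256410255
post [128.147 340.6  ] [ -5.606 576.688]
postbase [155.425 291.411] [ 76.927 427.859]
knobtop [258.215 281.949] [387.932 399.229]
disc [257.782 240.065] [386.621 272.505]
```

View pics/w12.png

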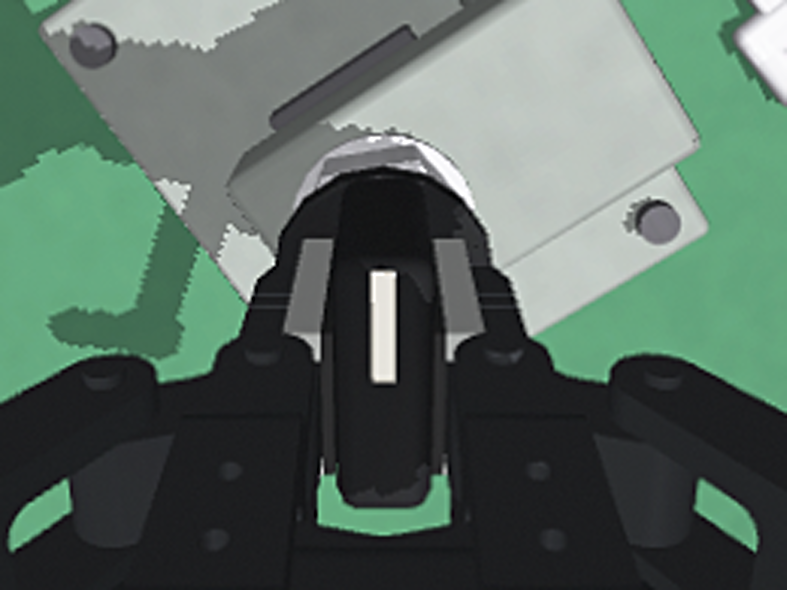

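Emit:
jog_arm(
  targets=[
    {"offset":[0,0,0],"yaw":0.02},
    {"offset":[0,0,0],"yaw":0.04},
  ],
)

```text
time_s: 14.13
eef_pos: [596.2, -110.8, 102.1]
ee_rot: [-0.622, 0.624, 0.335, -0.333]
force: [-0.5, 0.4, 1.3]
grip_width: 0.151
```

```bash
python3 tq.py
```

```text
t 14.13 Mz 0.167 tau6 -0.135 F [-0.49   0.415  1.253] pos [ 596.164 -110.785  102.138] knob cw 0.6256 dq6 0.239
```

Emit:
jog_arm(
  targets=[
    {"offset":[0,0,0],"yaw":0.02},
    {"offset":[0,0,0],"yaw":0.04},
  ],
)

```text
time_s: 14.3
eef_pos: [596.1, -110.8, 102.2]
ee_rot: [-0.629, 0.631, 0.321, -0.32]
force: [-1.2, 1.3, 0.7]
grip_width: 0.16
```

```bash
python3 tq.py
```

```text
t 14.3 Mz 0.219 tau6 -0.094 F [-1.171  1.308  0.681] pos [ 596.149 -110.844  102.156] knob cw 0.6678 dq6 0.235
```

Emit:
jog_arm(
  targets=[
    {"offset":[0,0,0],"yaw":0.02},
    {"offset":[0,0,0],"yaw":0.04},
  ],
)

```text
time_s: 14.47
eef_pos: [596.1, -110.8, 102.1]
ee_rot: [-0.636, 0.638, 0.308, -0.306]
force: [0.0, 0.2, 1.5]
grip_width: 0.163
```

```bash
python3 tq.py
```

```text
t 14.47 Mz 0.171 tau6 -0.092 F [0.035 0.192 1.53 ] pos [ 596.119 -110.814  102.141] knob cw 0.7098 dq6 0.236
```

Emit:
jog_arm(
  targets=[
    {"offset":[0,0,0],"yaw":0.02},
    {"offset":[0,0,0],"yaw":0.04},
  ],
)

```text
time_s: 14.63
eef_pos: [596.1, -110.8, 102.1]
ee_rot: [-0.642, 0.644, 0.295, -0.293]
force: [-0.5, 0.6, 1.8]
grip_width: 0.159
```

```bash
python3 tq.py
```

```text
t 14.63 Mz 0.206 tau6 -0.092 F [-0.459  0.64   1.807] pos [ 596.132 -110.818  102.141] knob cw 0.7521 dq6 0.236
```

Emit:
jog_arm(
  targets=[
    {"offset":[0,0,0],"yaw":0.02},
    {"offset":[0,0,0],"yaw":0.04},
  ],
)

```text
time_s: 14.8
eef_pos: [596.1, -110.8, 102.1]
ee_rot: [-0.648, 0.65, 0.281, -0.279]
force: [-1.5, 0.3, 1.2]
grip_width: 0.157
```

```bash
python3 tq.py
```

```text
t 14.8 Mz 0.123 tau6 -0.092 F [-1.54   0.342  1.164] pos [ 596.11  -110.846  102.123] knob cw 0.7942 dq6 0.234
```

Emit:
jog_arm(
  targets=[
    {"offset":[0,0,0],"yaw":0.02},
    {"offset":[0,0,0],"yaw":0.04},
  ],
)

```text
time_s: 14.97
eef_pos: [596.1, -110.9, 102.2]
ee_rot: [-0.654, 0.656, 0.267, -0.265]
force: [-0.7, -0.1, 1.2]
grip_width: 0.16
```

```bash
python3 tq.py
```

```text
t 14.97 Mz 0.152 tau6 -0.087 F [-0.74  -0.146  1.202] pos [ 596.125 -110.88   102.168] knob cw 0.8364 dq6 0.234
```

Emit:
jog_arm(
  targets=[
    {"offset":[0,0,0],"yaw":0.02},
  ],
)

```text
time_s: 15.05
eef_pos: [596.1, -110.9, 102.2]
ee_rot: [-0.657, 0.659, 0.26, -0.258]
force: [-1.8, 1.1, 1.5]
grip_width: 0.152
```

```bash
python3 tq.py
```

```text
t 15.05 Mz 0.223 tau6 -0.135 F [-1.766  1.053  1.531] pos [ 596.098 -110.86   102.17 ] knob cw 0.8584 dq6 0.267
```

Emit:
jog_arm(
  targets=[
    {"offset":[0,0,0],"yaw":0.02},
  ],
)

```text
time_s: 15.13
eef_pos: [596.1, -110.9, 102.2]
ee_rot: [-0.66, 0.662, 0.253, -0.251]
force: [-0.8, -0.2, 1.9]
grip_width: 0.158
```

```bash
python3 tq.py
```

```text
t 15.13 Mz 0.306 tau6 -0.086 F [-0.766 -0.169  1.869] pos [ 596.113 -110.871  102.188] knob cw 0.8805 dq6 0.264
```

Emit:
jog_arm(
  targets=[
    {"offset":[0,0,0],"yaw":0.02},
  ],
)

```text
time_s: 15.22
eef_pos: [596.1, -110.9, 102.2]
ee_rot: [-0.662, 0.665, 0.245, -0.244]
force: [-0.7, -0.7, 2.1]
grip_width: 0.158
```

```bash
python3 tq.py
```

```text
t 15.22 Mz 0.331 tau6 -0.055 F [-0.708 -0.665  2.121] pos [ 596.1   -110.883  102.224] knob cw 0.9026 dq6 0.265
```

Emit:
jog_arm(
  targets=[
    {"offset":[0,0,0],"yaw":0.02},
  ],
)

```text
time_s: 15.3
eef_pos: [596.1, -110.9, 102.3]
ee_rot: [-0.665, 0.667, 0.238, -0.236]
force: [-1.3, 0.6, 2.2]
grip_width: 0.16
```

```bash
python3 tq.py
```

```text
t 15.3 Mz 0.33 tau6 -0.024 F [-1.291  0.637  2.228] pos [ 596.108 -110.876  102.252] knob cw 0.9246 dq6 0.263
```

Emit:
jog_arm(
  targets=[
    {"offset":[0,0,0],"yaw":-0.02},
    {"offset":[0,0,0],"yaw":-0.05},
    {"offset":[0,0,0],"yaw":-0.08},
    {"offset":[0,0,0],"yaw":-0.11},
    {"offset":[0,0,0],"yaw":-0.14},
    {"offset":[0,0,0],"yaw":-0.17},
    {"offset":[0,0,0],"yaw":-0.2},
    {"offset":[0,0,0],"yaw":-0.2},
  ],
)

```text
time_s: 15.97
eef_pos: [596.1, -110.8, 102.1]
ee_rot: [-0.638, 0.64, 0.304, -0.302]
force: [-0.6, 1.6, -0.5]
grip_width: 0.163
```

```bash
python3 tq.py
```

```text
t 15.97 Mz 0.028 tau6 -0.394 F [-0.641  1.624 -0.456] pos [ 596.141 -110.841  102.149] knob cw 0.7235 dq6 0.049
```

Emit:
jog_arm(
  targets=[
    {"offset":[0,0,0],"yaw":0.02},
    {"offset":[0,0,0],"yaw":0.04},
  ],
)

```text
time_s: 16.13
eef_pos: [596.1, -110.8, 102.2]
ee_rot: [-0.644, 0.646, 0.29, -0.289]
force: [-2.5, 0.7, 1.4]
grip_width: 0.157
```

```bash
python3 tq.py
```

```text
t 16.13 Mz 0.183 tau6 -0.212 F [-2.512  0.725  1.36 ] pos [ 596.139 -110.837  102.157] knob cw 0.7657 dq6 0.247
```

Emit:
jog_arm(
  targets=[
    {"offset":[0,0,0],"yaw":0.02},
  ],
)

```text
time_s: 16.22
eef_pos: [596.1, -110.8, 102.2]
ee_rot: [-0.647, 0.649, 0.283, -0.281]
force: [-1.0, 0.7, -0.2]
grip_width: 0.157
```

```bash
python3 tq.py
```

```text
t 16.22 Mz 0.226 tau6 -0.193 F [-1.049  0.668 -0.161] pos [ 596.14  -110.844  102.176] knob cw 0.7881 dq6 0.268
```

Emit:
jog_arm(
  targets=[
    {"offset":[0,0,0],"yaw":0.02},
  ],
)

```text
time_s: 16.3
eef_pos: [596.1, -110.8, 102.1]
ee_rot: [-0.65, 0.653, 0.276, -0.274]
force: [-1.1, 0.7, 2.0]
grip_width: 0.159
```

```bash
python3 tq.py
```

```text
t 16.3 Mz 0.185 tau6 -0.163 F [-1.12   0.73   1.959] pos [ 596.112 -110.839  102.138] knob cw 0.8105 dq6 0.267
```

Emit:
jog_arm(
  targets=[
    {"offset":[0,0,0],"yaw":0.02},
  ],
)

```text
time_s: 16.38
eef_pos: [596.1, -110.9, 102.2]
ee_rot: [-0.653, 0.656, 0.268, -0.267]
force: [-0.4, 0.2, 1.3]
grip_width: 0.159
```

```bash
python3 tq.py
```

```text
t 16.38 Mz 0.228 tau6 -0.154 F [-0.364  0.154  1.306] pos [ 596.096 -110.857  102.155] knob cw 0.833 dq6 0.268
```

Emit:
jog_arm(
  targets=[
    {"offset":[0,0,0],"yaw":0.02},
  ],
)

```text
time_s: 16.47
eef_pos: [596.1, -110.9, 102.2]
ee_rot: [-0.656, 0.659, 0.261, -0.259]
force: [-1.4, 0.9, 1.5]
grip_width: 0.155
```

```bash
python3 tq.py
```

```text
t 16.47 Mz 0.222 tau6 -0.119 F [-1.425  0.921  1.544] pos [ 596.122 -110.88   102.177] knob cw 0.8554 dq6 0.266
```

Emit:
jog_arm(
  targets=[
    {"offset":[0,0,0],"yaw":0.02},
  ],
)

```text
time_s: 16.55
eef_pos: [596.1, -110.9, 102.2]
ee_rot: [-0.659, 0.661, 0.254, -0.252]
force: [-0.9, 0.6, 1.3]
grip_width: 0.159
```

```bash
python3 tq.py
```

```text
t 16.55 Mz 0.233 tau6 -0.087 F [-0.949  0.592  1.263] pos [ 596.094 -110.864  102.181] knob cw 0.8776 dq6 0.267
```

Emit:
jog_arm(
  targets=[
    {"offset":[0,0,0],"yaw":0.02},
  ],
)

```text
time_s: 16.63
eef_pos: [596.1, -110.9, 102.2]
ee_rot: [-0.662, 0.664, 0.246, -0.245]
force: [-0.7, -0.1, 1.1]
grip_width: 0.158
```

```bash
python3 tq.py
```

```text
t 16.63 Mz 0.215 tau6 -0.056 F [-0.704 -0.107  1.064] pos [ 596.108 -110.88   102.234] knob cw 0.8997 dq6 0.265
```

Emit:
jog_arm(
  targets=[
    {"offset":[0,0,0],"yaw":0.02},
  ],
)

```text
time_s: 16.72
eef_pos: [596.1, -110.9, 102.2]
ee_rot: [-0.665, 0.667, 0.239, -0.237]
force: [-0.9, 1.0, 1.6]
grip_width: 0.155
```

```bash
python3 tq.py
```

```text
t 16.72 Mz 0.287 tau6 -0.027 F [-0.854  0.99   1.62 ] pos [ 596.095 -110.894  102.237] knob cw 0.9219 dq6 0.264
```

Emit:
jog_arm(
  targets=[
    {"offset":[0,0,0],"yaw":0.02},
  ],
)

```text
time_s: 16.8
eef_pos: [596.1, -110.9, 102.3]
ee_rot: [-0.667, 0.67, 0.232, -0.23]
force: [-1.2, 0.3, 2.2]
grip_width: 0.164
```

```bash
python3 tq.py
```

```text
t 16.8 Mz 0.292 tau6 0.002 F [-1.174  0.303  2.236] pos [ 596.095 -110.891  102.288] knob cw 0.944 dq6 0.262
```

Emit:
jog_arm(
  targets=[
    {"offset":[0,0,0],"yaw":0.016},
  ],
)

```text
time_s: 16.88
eef_pos: [596.1, -110.9, 102.3]
ee_rot: [-0.669, 0.672, 0.226, -0.224]
force: [0.1, 0.8, 1.9]
grip_width: 0.159
```

```bash
python3 tq.py; cat > fit.py <<'E'
import numpy as np
from scipy.optimize import minimize_scalar
d=np.array([[.203,.266],[.245,.184],[.287,.222],[.33,.189],[.372,.229],[.414,.223],[.456,.256],[.498,.175],[.54,.204],[.5825,.246],[.626,.167],[.668,.219],[.71,.171],[.752,.206],[.794,.123],[.836,.152],[.766,.183],[.788,.226],[.81,.185],[.833,.228],[.855,.222],[.858,.223],[.878,.233],[.88,.306],[.90,.215],[.902,.331],[.922,.287],[.9246,.33]])
import sys
ex=eval(sys.argv[1]) if len(sys.argv)>1 else []
if ex: d=np.vstack([d,ex])
for t in np.arange(.74,.92,.02):
    m=np.maximum(0,d[:,0]-t)*.6; b=(d[:,1]-m).mean(); print(round(t,2),round(b,3),round(((d[:,1]-m-b)**2).sum(),5))
E
```

```text
t 16.88 Mz 0.36 tau6 0.148 F [0.113 0.818 1.851] pos [ 596.08  -110.859  102.298] knob cw 0.9618 dq6 0.209
```

```bash
python3 fit.py "[[.944,.292],[.962,.36]]"
```

```text
0.74 0.188 0.05629
0.76 0.195 0.04983
0.78 0.201 0.04555
0.8 0.206 0.04378
0.82 0.211 0.04557
0.84 0.216 0.04991
0.86 0.22 0.05719
0.88 0.223 0.06608
0.9 0.225 0.07427
0.92 0.227 0.08164
```

Emit:
jog_arm(
  targets=[
    {"offset":[0,0,0],"yaw":-0.004},
    {"offset":[0,0,0],"yaw":-0.004},
    {"offset":[0,0,0],"yaw":-0.004},
  ],
)

```text
time_s: 17.13
eef_pos: [596.1, -110.9, 102.3]
ee_rot: [-0.669, 0.671, 0.227, -0.225]
force: [-1.3, 0.3, 1.9]
grip_width: 0.161
```

```bash
python3 tq.py
```

```text
t 17.13 Mz 0.012 tau6 -0.011 F [-1.266  0.323  1.92 ] pos [ 596.082 -110.872  102.306] knob cw 0.9582 dq6 -0.001
```

Emit:
jog_arm(
  targets=[
    {"offset":[0,0,0],"yaw":0},
    {"offset":[0,0,0],"yaw":0},
    {"offset":[0,0,0],"yaw":0},
    {"offset":[0,0,0],"yaw":0},
    {"offset":[0,-0.02,0],"yaw":0},
    {"offset":[0,-0.05,0],"yaw":0},
    {"offset":[0,-0.08,0],"yaw":0},
    {"offset":[0,-0.1,0],"yaw":0},
    {"offset":[0,-0.1,0],"yaw":0},
    {"offset":[0,-0.1,0],"yaw":0},
  ],
  fingers=0.045,
)

```text
time_s: 17.97
eef_pos: [596.0, -110.8, 203.0]
ee_rot: [-0.669, 0.672, 0.227, -0.225]
force: [-0.7, 0.4, -0.3]
grip_width: 0.53
```

```bash
python3 tq.py; python3 look.py w13 60 460 80 380
```

```text
t 17.97 Mz 0.006 tau6 0.0 F [-0.713  0.391 -0.309] pos [ 596.028 -110.755  202.973] knob cw 0.9582 dq6 -0.0
t 17.97 pos [ 596.028 -110.755  202.973] jawang deg 37.28 F [-0.713  0.391 -0.309] M [0.003 0.017 0.006] w 45.2 q [-0.376  0.502  1.264 -0.001  1.37  -1.027]
f 1.9666666666666666
post [203.396 274.352] [282.013 382.226]
postbase [210.898 250.996] [296.766 336.291]
knobtop [256.649 205.889] [386.743 247.582]
disc [256.523 191.425] [386.495 219.136]
```

View pics/w13.png

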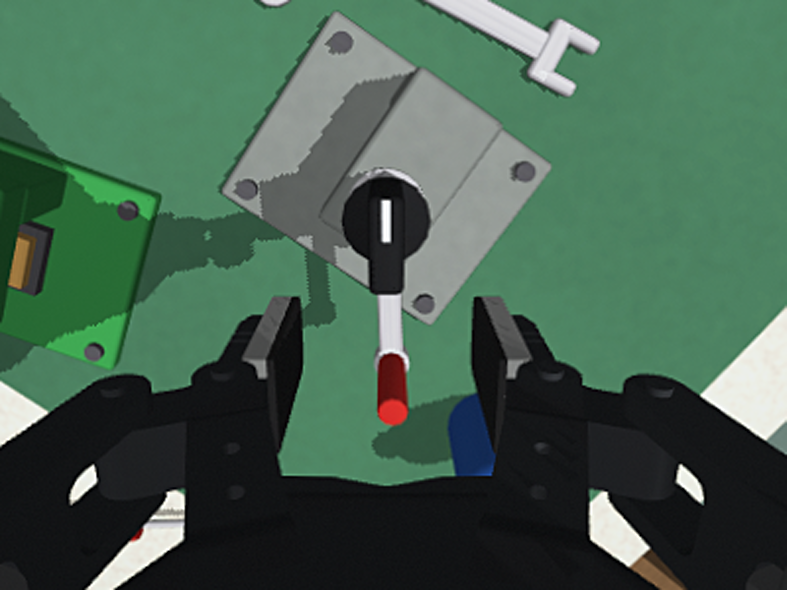

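```bash
python3 - <<'E'
from h import *
import pickle
s,c=pickle.load(open("w13.pkl","rb")); f=1.96667
p=at_z(c["intrinsics"],c["k1"],c["T"],(392.5+.5)/f-.5+60,(411.5+.5)/f-.5+80,138)
v=p[:2]-[596.3,-110.7];print(p,np.arctan2(v[1],v[0])+np.pi/2-.045,np.linalg.norm(v))
goto((646.5,-173.2,203),38.7)
E
```

```text
[ 646.56206162 -171.97955935  138.        ] 0.641942758513938 79.25565741898802
t 18.02 pos [ 595.526 -110.593  201.612] jawang deg 37.28 F [ 0.272 -0.169 -0.518] M [0.022 0.076 0.019] w 45.0 q [-0.376  0.503  1.266 -0.001  1.37  -1.027]
offset m [ 0.003 -0.001 -0.081] yaw options (neg world turn) -0.024805651003668456 3.116787002586125
```

Emit:
jog_arm(
  targets=[
    {"offset":[0.0005,0,-0.02],"yaw":-0.01},
    {"offset":[0.001,0,-0.05],"yaw":-0.025},
    {"offset":[0.0027,0,-0.075],"yaw":-0.025},
    {"offset":[0.0027,0,-0.0805],"yaw":-0.025},
    {"offset":[0.0027,0.02,-0.0807],"yaw":-0.025},
    {"offset":[0.0027,0.05,-0.0807],"yaw":-0.025},
    {"offset":[0.0027,0.08,-0.0807],"yaw":-0.025},
    {"offset":[0.0027,0.1,-0.0807],"yaw":-0.025},
    {"offset":[0.0027,0.105,-0.0807],"yaw":-0.025},
    {"offset":[0.0027,0.105,-0.0807],"yaw":-0.025},
  ],
)

```text
time_s: 18.85
eef_pos: [645.7, -172.6, 94.7]
ee_rot: [0.667, -0.667, -0.234, 0.235]
force: [0.8, 0.4, -0.0]
grip_width: 0.534
```

```bash
python3 look.py w14 60 460 80 380
```

```text
t 18.85 pos [ 645.732 -172.636   94.727] jawang deg 38.72 F [ 0.752  0.381 -0.015] M [ 0.01   0.023 -0.004] w 45.6 q [-0.436  0.735  1.161 -0.001  1.246 -1.111]
f 1.9666666666666666
post [145.468 240.27 ] [168.088 315.198]
postbase [173.665 208.131] [223.541 251.992]
knobtop [256.923  68.532] [387.281 -22.554]
disc [256.905  82.465] [387.246   4.848]
```

View pics/w14.png

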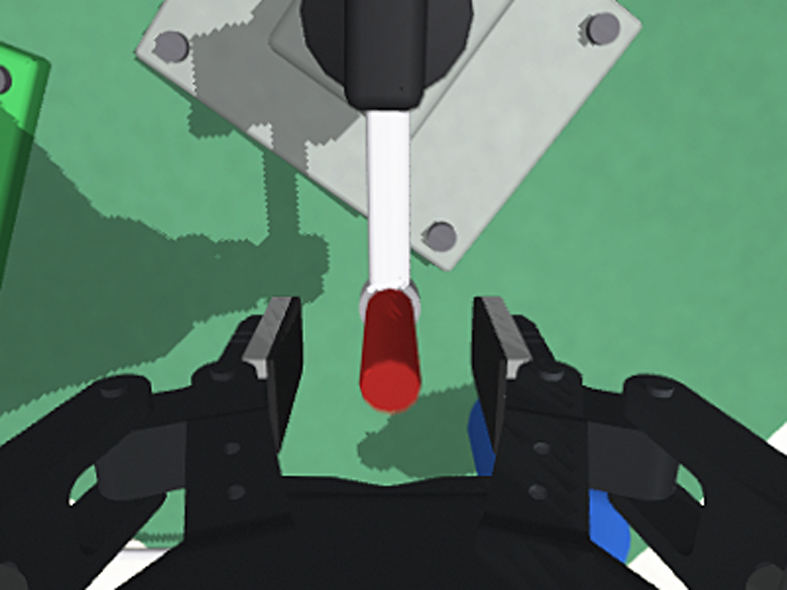

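Emit:
jog_arm(
  targets=[
    {"offset":[0.0005,0.004,0],"yaw":0},
    {"offset":[0.0008,0.006,0],"yaw":0},
    {"offset":[0.0008,0.006,0],"yaw":0},
  ],
)

```text
time_s: 19.15
eef_pos: [647.5, -172.6, 91.3]
ee_rot: [-0.666, 0.668, 0.235, -0.234]
force: [0.3, -0.5, -0.1]
grip_width: 0.529
```

Emit:
jog_arm(
  targets=[
    {"offset":[0,0,0],"yaw":0},
    {"offset":[0,0,0],"yaw":0},
    {"offset":[0,0,0],"yaw":0},
    {"offset":[0,0,0],"yaw":0},
    {"offset":[0,0,0],"yaw":0},
    {"offset":[0,0,0],"yaw":0},
  ],
  fingers=0.0,
  grip_force=40,
)

```text
time_s: 19.65
eef_pos: [647.7, -172.7, 91.8]
ee_rot: [-0.666, 0.668, 0.235, -0.234]
force: [-1.5, 0.7, 4.3]
grip_width: 0.148
```

```bash
cat > lv.py <<'E'
from h import *
from rig import ctrl
np.set_printoptions(precision=3,suppress=True)
s=ctrl.sense();R=R_of(s["ee_rot"]);p=s["eef_pos"];v=p[:2]-[596.3,-110.7]
F=R.T@s["force"];r=np.r_[v,0]/1000
Mz=s["wrist_torque"][2]+r[0]*s["force"][1]-r[1]*s["force"][0]
a=np.arctan2(v[1],v[0])
print("t",round(s["time_s"],2),"nut",round(a+np.pi/2-.045,4),"toolyaw",round(np.arctan2(R[1,0],R[0,0])-.045,4),"rad",round(np.linalg.norm(v),1),"toolF",F,"Ftan ccw",round(float(s["force"][:2]@[-np.sin(a),np.cos(a)]),2),"axis M/80mm",round(Mz/.08,2),"z",round(p[2],1),"w",round(s["grip_width"]*85.4,1))
E
python3 lv.py
```

```text
t 19.65 nut 0.6467 toolyaw 0.6309 rad 80.5 toolF [-0.775 -4.31   1.475] Ftan ccw -0.76 axis M/80mm -1.14 z 91.8 w 12.7
```

Emit:
jog_arm(
  targets=[
    {"offset":[-0.004,0,0.0001],"yaw":0.05},
    {"offset":[-0.008,0,0.0004],"yaw":0.1},
    {"offset":[-0.012,0,0.0009],"yaw":0.15},
    {"offset":[-0.0159,0,0.0016],"yaw":0.2},
    {"offset":[-0.0198,0,0.0025],"yaw":0.25},
    {"offset":[-0.0236,0,0.0036],"yaw":0.3},
    {"offset":[-0.0274,0,0.0049],"yaw":0.35},
    {"offset":[-0.0312,0,0.0063],"yaw":0.4},
  ],
)

```text
time_s: 20.32
eef_pos: [619.7, -187.8, 91.9]
ee_rot: [-0.699, 0.702, 0.098, -0.095]
force: [1.9, -1.3, 1.8]
grip_width: 0.149
```

```bash
python3 lv.py
```

```text
t 20.32 nut 0.2493 toolyaw 0.2285 rad 80.6 toolF [ 1.444 -1.782 -1.765] Ftan ccw 1.4 axis M/80mm 1.65 z 91.9 w 12.7
```

Emit:
jog_arm(
  targets=[
    {"offset":[-0.004,0,0.0001],"yaw":0.05},
    {"offset":[-0.008,0,0.0004],"yaw":0.1},
  ],
)

```text
time_s: 20.48
eef_pos: [611.9, -189.8, 91.9]
ee_rot: [-0.703, 0.706, 0.062, -0.059]
force: [2.7, -1.7, 1.8]
grip_width: 0.152
```

```bash
python3 lv.py
```

```text
t 20.48 nut 0.1502 toolyaw 0.126 rad 80.7 toolF [ 2.419 -1.786 -2.125] Ftan ccw 2.36 axis M/80mm 3.7 z 91.9 w 13.0
```

Emit:
jog_arm(
  targets=[
    {"offset":[-0.004,0,0.0001],"yaw":0.05},
    {"offset":[-0.008,0,0.0004],"yaw":0.1},
  ],
)

```text
time_s: 20.65
eef_pos: [604.0, -191.0, 91.9]
ee_rot: [-0.705, 0.708, 0.026, -0.022]
force: [0.7, -1.5, 1.8]
grip_width: 0.152
```

```bash
python3 lv.py
```

```text
t 20.65 nut 0.05 toolyaw 0.0236 rad 80.7 toolF [ 0.616 -1.83  -1.529] Ftan ccw 0.57 axis M/80mm 1.86 z 91.9 w 13.0
```

Emit:
jog_arm(
  targets=[
    {"offset":[-0.004,0,0.0001],"yaw":0.05},
    {"offset":[-0.008,0,0.0004],"yaw":0.1},
  ],
)

```text
time_s: 20.82
eef_pos: [595.8, -191.4, 91.9]
ee_rot: [-0.705, 0.709, -0.01, 0.014]
force: [0.8, -1.4, 1.7]
grip_width: 0.147
```

```bash
python3 lv.py
```

```text
t 20.82 nut -0.0507 toolyaw -0.0787 rad 80.7 toolF [ 0.882 -1.696 -1.401] Ftan ccw 0.83 axis M/80mm 2.73 z 91.9 w 12.6
```

Emit:
jog_arm(
  targets=[
    {"offset":[-0.004,0,0.0001],"yaw":0.05},
    {"offset":[-0.008,0,0.0004],"yaw":0.1},
  ],
)

```text
time_s: 20.98
eef_pos: [587.7, -191.0, 91.9]
ee_rot: [-0.704, 0.707, -0.046, 0.05]
force: [0.8, -1.2, 1.8]
grip_width: 0.151
```

```bash
python3 lv.py
```

```text
t 20.98 nut -0.1511 toolyaw -0.1809 rad 80.8 toolF [ 0.924 -1.754 -1.048] Ftan ccw 0.88 axis M/80mm 3.56 z 91.9 w 12.9
```

Emit:
jog_arm(
  targets=[
    {"offset":[-0.004,0,0.0001],"yaw":0.05},
    {"offset":[-0.008,0,0.0004],"yaw":0.1},
  ],
)

```text
time_s: 21.15
eef_pos: [579.6, -189.8, 91.9]
ee_rot: [-0.7, 0.704, -0.082, 0.086]
force: [-0.4, -2.0, 1.9]
grip_width: 0.149
```

```bash
python3 lv.py
```

```text
t 21.15 nut -0.2526 toolyaw -0.2832 rad 80.8 toolF [ 0.099 -1.842 -2.027] Ftan ccw 0.02 axis M/80mm 3.07 z 91.9 w 12.7
```

Emit:
jog_arm(
  targets=[
    {"offset":[-0.004,0,0.0001],"yaw":0.05},
    {"offset":[-0.008,0,0.0004],"yaw":0.1},
  ],
)

```text
time_s: 21.32
eef_pos: [571.7, -187.8, 91.9]
ee_rot: [-0.695, 0.699, -0.117, 0.122]
force: [0.1, -2.5, 1.8]
grip_width: 0.147
```

```bash
python3 lv.py
```

```text
t 21.32 nut -0.3539 toolyaw -0.3855 rad 80.9 toolF [ 0.924 -1.766 -2.321] Ftan ccw 0.84 axis M/80mm 2.52 z 91.9 w 12.6
```

Emit:
jog_arm(
  targets=[
    {"offset":[-0.004,0,0.0001],"yaw":0.05},
    {"offset":[-0.008,0,0.0004],"yaw":0.1},
  ],
)

```text
time_s: 21.48
eef_pos: [564.0, -184.9, 91.9]
ee_rot: [-0.688, 0.692, -0.153, 0.158]
force: [0.1, -1.1, 1.6]
grip_width: 0.15
```

```bash
python3 lv.py
```

```text
t 21.48 nut -0.4553 toolyaw -0.4878 rad 80.9 toolF [ 0.536 -1.579 -0.991] Ftan ccw 0.49 axis M/80mm 3.3 z 91.9 w 12.8
```

Emit:
jog_arm(
  targets=[
    {"offset":[-0.004,0,0.0001],"yaw":0.05},
    {"offset":[-0.008,0,0.0004],"yaw":0.1},
  ],
)

```text
time_s: 21.65
eef_pos: [556.9, -181.4, 91.9]
ee_rot: [-0.679, 0.683, -0.187, 0.193]
force: [0.7, -2.5, 2.1]
grip_width: 0.149
```

```bash
python3 lv.py
```

```text
t 21.65 nut -0.554 toolyaw -0.59 rad 80.9 toolF [ 1.87  -2.084 -1.787] Ftan ccw 1.79 axis M/80mm 4.49 z 91.9 w 12.8
```

Emit:
jog_arm(
  targets=[
    {"offset":[-0.004,0,0.0001],"yaw":0.05},
    {"offset":[-0.008,0,0.0004],"yaw":0.1},
  ],
)

```text
time_s: 21.82
eef_pos: [550.3, -177.3, 92.0]
ee_rot: [-0.668, 0.673, -0.222, 0.228]
force: [2.7, -4.4, 0.7]
grip_width: 0.147
```

```bash
python3 lv.py
```

```text
t 21.82 nut -0.6494 toolyaw -0.6921 rad 81.0 toolF [ 4.879 -0.644 -1.89 ] Ftan ccw 4.79 axis M/80mm 8.53 z 92.0 w 12.5
```

Emit:
jog_arm(
  targets=[
    {"offset":[-0.004,0,0.0001],"yaw":0.05},
    {"offset":[-0.008,0,0.0004],"yaw":0.1},
  ],
)

```text
time_s: 21.98
eef_pos: [544.3, -172.8, 92.1]
ee_rot: [-0.656, 0.66, -0.255, 0.263]
force: [2.4, -5.4, 1.5]
grip_width: 0.154
```

```bash
python3 lv.py; python3 look.py w15 60 460 80 380
```

```text
t 21.98 nut -0.7419 toolyaw -0.7941 rad 81.0 toolF [ 5.425 -1.47  -2.326] Ftan ccw 5.28 axis M/80mm 9.51 z 92.1 w 13.1
t 21.98 pos [ 544.303 -172.824   92.12 ] jawang deg -42.92 F [ 2.377 -5.382  1.545] M [-0.524  0.111  0.333] w 13.1 q [-0.51   0.532  1.523 -0.006  1.075  0.242]
f 1.9666666666666666
post [384.483 221.146] [638.149 277.587]
postbase [350.167 192.867] [570.662 221.971]
knobtop [239.657  66.389] [353.325 -26.768]
disc [243.556  80.947] [360.993   1.862]
```

View pics/w15.png

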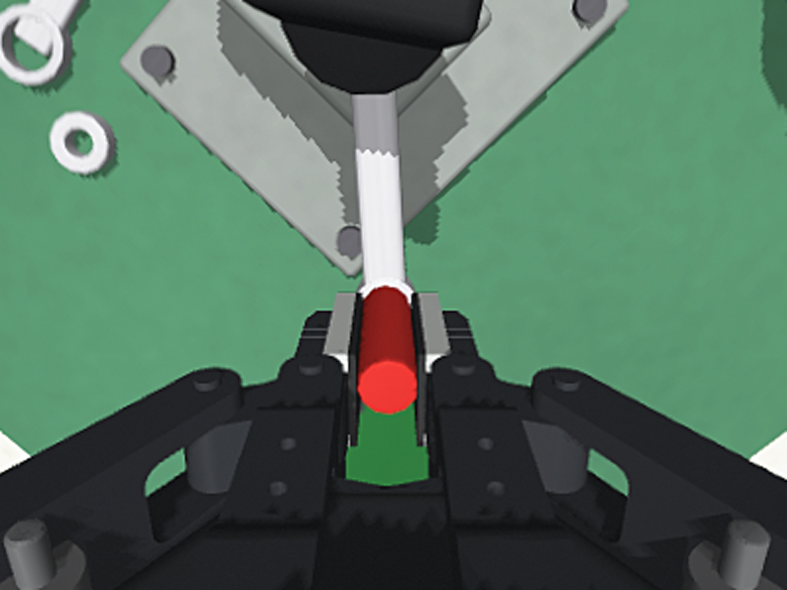

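Emit:
jog_arm(
  targets=[
    {"offset":[-0.003,0,0.0001],"yaw":0.03},
    {"offset":[-0.006,0,0.0003],"yaw":0.06},
  ],
)

```text
time_s: 22.2
eef_pos: [540.2, -169.1, 92.2]
ee_rot: [-0.647, 0.652, -0.275, 0.284]
force: [3.0, -6.3, 1.1]
grip_width: 0.151
```

```bash
python3 lv.py
```

```text
t 22.2 nut -0.8102 toolyaw -0.857 rad 81.0 toolF [ 6.679 -0.999 -2.131] Ftan ccw 6.56 axis M/80mm 10.25 z 92.2 w 12.9
```

Emit:
jog_arm(
  targets=[
    {"offset":[-0.002,0,0.0001],"yaw":0.02},
    {"offset":[-0.004,0,0.0001],"yaw":0.04},
  ],
)

```text
time_s: 22.37
eef_pos: [538.1, -167.0, 92.2]
ee_rot: [-0.641, 0.647, -0.287, 0.297]
force: [4.9, -6.4, -1.3]
grip_width: 0.151
```

```bash
python3 lv.py
```

```text
t 22.37 nut -0.847 toolyaw -0.8966 rad 81.0 toolF [ 8.042  1.427 -0.534] Ftan ccw 8.03 axis M/80mm 11.44 z 92.2 w 12.9
```

Emit:
jog_arm(
  targets=[
    {"offset":[-0.002,0,0.0001],"yaw":0.01},
    {"offset":[-0.004,0,0.0001],"yaw":0.03},
  ],
)

```text
time_s: 22.53
eef_pos: [536.2, -165.1, 92.2]
ee_rot: [-0.636, 0.643, -0.295, 0.308]
force: [5.2, -6.9, -1.0]
grip_width: 0.146
```

```bash
python3 lv.py
```

```text
t 22.53 nut -0.8797 toolyaw -0.926 rad 81.0 toolF [ 8.604  1.187 -0.415] Ftan ccw 8.6 axis M/80mm 10.82 z 92.2 w 12.5
```

Emit:
jog_arm(
  targets=[
    {"offset":[-0.002,0,0.0001],"yaw":0.01},
    {"offset":[-0.0035,0,0.0001],"yaw":0.025},
  ],
)

```text
time_s: 22.7
eef_pos: [534.9, -163.5, 92.3]
ee_rot: [-0.632, 0.639, -0.302, 0.317]
force: [6.5, -8.0, -2.1]
grip_width: 0.149
```

```bash
python3 lv.py
```

```text
t 22.7 nut -0.9058 toolyaw -0.9503 rad 81.0 toolF [10.263  2.311  0.18 ] Ftan ccw 10.31 axis M/80mm 13.0 z 92.3 w 12.7
```

Emit:
jog_arm(
  targets=[
    {"offset":[0,0,0],"yaw":0},
    {"offset":[0,0,0],"yaw":0},
    {"offset":[0,0,0],"yaw":0},
  ],
)

```text
time_s: 22.95
eef_pos: [535.1, -163.9, 92.3]
ee_rot: [-0.632, 0.64, -0.301, 0.316]
force: [3.9, -3.8, -1.0]
grip_width: 0.153
```

```bash
python3 lv.py
```

```text
t 22.95 nut -0.9003 toolyaw -0.9495 rad 81.1 toolF [5.363 1.109 0.724] Ftan ccw 5.42 axis M/80mm 9.5 z 92.3 w 13.1
```

Emit:
jog_arm(
  targets=[
    {"offset":[0,0,0],"yaw":0},
    {"offset":[0,0,0],"yaw":0},
    {"offset":[0,0,0],"yaw":0},
    {"offset":[0,0,0],"yaw":0},
    {"offset":[0,-0.02,0],"yaw":0},
    {"offset":[0,-0.05,0],"yaw":0},
    {"offset":[0,-0.08,0],"yaw":0},
    {"offset":[0,-0.11,0],"yaw":0},
    {"offset":[0,-0.12,0],"yaw":0},
    {"offset":[0,-0.12,0],"yaw":0},
    {"offset":[0,-0.12,0],"yaw":0},
  ],
  fingers=0.04,
)

```text
time_s: 23.87
eef_pos: [533.1, -161.5, 211.5]
ee_rot: [-0.632, 0.64, -0.302, 0.316]
force: [-0.8, 0.1, 0.4]
grip_width: 0.467
```

```bash
python3 lv.py; python3 look.py w16 60 460 80 380
```

```text
t 23.87 nut -0.9388 toolyaw -0.9493 rad 81.0 toolF [-0.521 -0.407 -0.546] Ftan ccw -0.54 axis M/80mm -0.22 z 211.5 w 39.9
t 23.87 pos [ 533.132 -161.47   211.451] jawang deg -51.81 F [-0.757  0.079  0.395] M [0.009 0.062 0.026] w 39.9 q [-0.5    0.378  1.426 -0.009  1.316  0.407]
f 1.9666666666666666
post [333.431 156.429] [537.749 150.31 ]
postbase [320.436 149.864] [512.191 137.399]
knobtop [250.724  93.453] [375.09   26.458]
disc [250.475  96.85 ] [374.6    33.138]
```

View pics/w16.png

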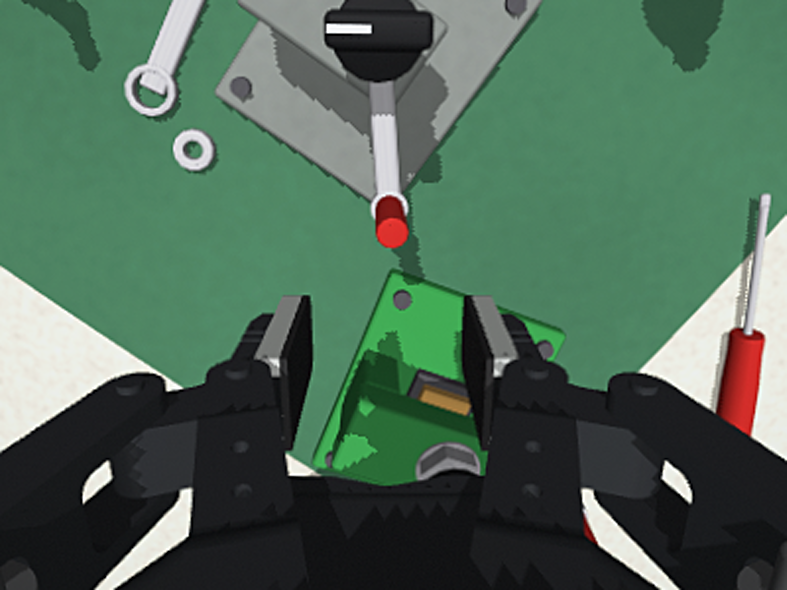

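```bash
python3 - <<'E'
from h import *
import pickle
s,c=pickle.load(open("w16.pkl","rb")); f=1.96667
Z=lambda x,y,z:at_z(c["intrinsics"],c["k1"],c["T"],(x+.5)/f-.5+60,(y+.5)/f-.5+80,z)
p=Z(392.5,233,138);v=p[:2]-[596.3,-110.7];print(p,"nut",np.arctan2(v[1],v[0])+np.pi/2-.045,np.linalg.norm(v))
a=Z(327,29.5,152);b=Z(371,29.5,152);d=b-a;print("bar",np.degrees(np.arctan2(d[1],d[0])))
E
python3 look.py w17 190 320 80 180
```

```text
[ 536.9873898  -164.44644318  138.        ] nut -0.8795908307712034 80.04165092651384
bar -51.912829439914056
t 23.92 pos [ 532.804 -161.352  210.587] jawang deg -51.82 F [ 0.263 -0.251 -0.591] M [ 0.01  -0.025  0.008] w 39.8 q [-0.5    0.379  1.427 -0.009  1.316  0.407]
f 5.9
post [334.322 156.294] [851.501 450.137]
postbase [321.224 149.688] [774.221 411.159]
knobtop [251.288  93.018] [361.597  76.803]
disc [251.03   96.457] [360.076  97.096]
```

View pics/w17.png

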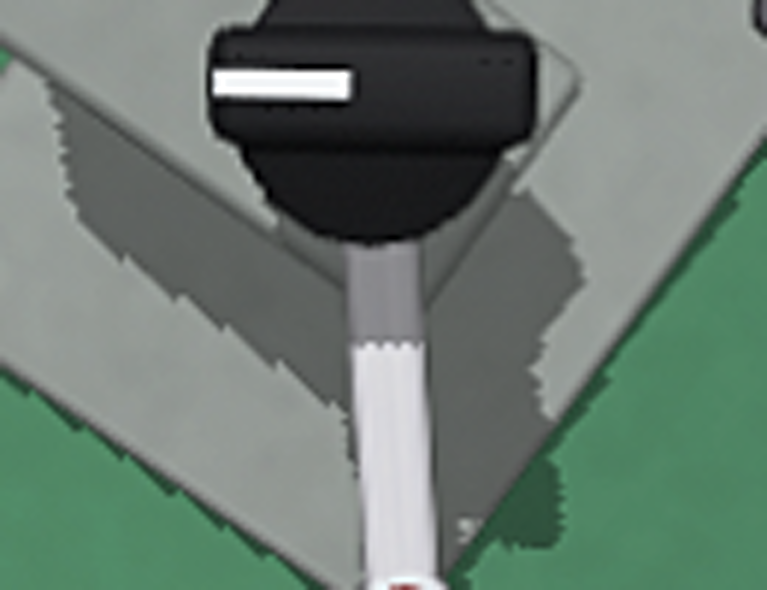

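```bash
python3 - <<'E'
from rig import ctrl
print(ctrl.finish_job())
E
```

```text
the job is handed in; nothing more can be done
None
```

The depth stop on the grey fixture is reset and locked, and I handed the job in at about 24 s of the 72 s allowed. The pin force and clamp force below are inferred from wrist torque and angle, since nothing measures them directly.

| Step | Result | How sure |
|---|---|---|
| Loosen nut | Turned by its red lever to about +0.63 rad | Confirmed in the wrist picture |
| Set knob | Pin touched at about 0.80 rad; stopped at about 0.96 rad, roughly 27 N on the block | Wrist torque was noisy (±0.04 N m); 0.78 to 0.84 rad fits about as well, or about 20 to 31 N. I overshot nothing, but backed off 0.2 rad once and re-approached. |
| Retighten nut | Bit at about −0.4 rad; tightened to about −0.88 rad | Last readings before release were about 10 N tangential force and 13 N equivalent including the wrist moment, against 12 N wanted |

- **Final picture:** the knob had not turned while the nut was locked, the gripper was open and well clear, and nothing else in view had moved. I took no last picture from the scene or top camera to check the rest of the bench.
- **Fingertip mismatch:** the fingertips really sit about 36 mm further back than the description says. My first lever grip therefore only pinched the top of the post, though it still turned the nut. My first try at the knob closed above the bar without touching it, and I went lower for the later grips.

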